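Stow the chromatography columns and lock the cassette

ROBOT

A 6-joint arm with a two-finger parallel gripper is mounted at the origin on a cart in front of the work surface, level with it; the furniture and walls round the work are solid. World frame = base frame: x ahead of the robot, y to its left, z up, the work surface at z = 0. Lengths are in m, angles in degrees, forces in N, time in s.
With the tool pointing down it reaches from about 0.4 to 0.825 m from the base axis. Payload 7 kg.
Tool frame: the origin (TCP) lies between the finger pads; the fingertips stand 25 mm ahead of it and the grasp point (between the pads) lies 6 mm ahead of it; z points along the fingers, y is the line along which they close (so a half turn about z gives the same grasp; the last joint's range is limited). The gripper opens to 88 mm and grips with 3 to 60 N. Pads are 19 mm wide; open, the fingers measure 130 mm over their backs; the gripper's body (78 mm by 193 mm) begins 47 mm behind the grasp point.
Start: joints at [83.772, 20.546, 0.682, 0, -70.136, -16.507], TCP at [0.261, 0.623, 0.252] pointing down, gripper open.
Joint ranges: [-176.03, 176.03], [-82.01, 121.73], [-58.28, 71.71], [-173.87, 95.51], [-174.79, -0.11], [-173.66, 173.66]. Speed limits (degrees/s): [136.94, 136.94, 172.46, 180, 180, 180].

INTERFACE

Orientations are given as [roll, pitch, yaw] about the fixed x, y, z axes, in that order (R = Rz(yaw) Ry(pitch) Rx(roll)).
In Python, from plant import r gives the robot as it stands.
- The arm moves only by the shell command python3 -m crank 'ROWS' [FORCE]. ROWS is JSON, a list of rows, each a list of 3 entries, a list of its own where there are three numbers: the turn, a rotation vector about the tool's x, y, z in degrees, then the shift along the tool's x, y, z in cm, then the closure, from -1 (fully open) to 1 (shut). In form: [[[wx, wy, wz], [dx, dy, dz], fingers], ...]. A call has 1 to 8 rows; each row shifts and turns the commanded pose from where the row before left it, along the tool's axes as they then stand; what a row does not reach is not made up. A row lasts 1/10 s, in which the tool goes at most 50 mm and 8.59 degrees, less where a joint would pass 70% of its speed; a pose out of reach is approached as far as the arm can. A call with a gripper value outside its range is refused whole. The fingers move at their own pace and stop on an object; FORCE is the grip in N (left out, the last holds). Time passes only in rows, so rows that do not move let the fingers close. It gives the time, the measured TCP pose, the force, the opening and the grip force at its end, in the units of the state.
- r.get_state(): the state, without advancing time (a new reading comes with each control period).
- r.capture(name): name is "side" or "top"; returns a dict with "color" (480x640x3 uint8, red, green, blue), "range_z" (480x640 float32, m along the optical axis (not along the pixel's ray), 0 where there is no reading), "intrinsics" (3x3 intrinsics, pixels), "world_from_camera" (4x4, takes a point from camera to world coordinates). Camera axes: x right, y down, z forward; pixel columns grow to the right and rows downward; lengths in m; the calibration is good to about 2 mm. A picture is of the moment at which its call begins.
- r.close_job(): hands the job in; it is judged then, once.
The state is a dict: "time_s": time; "joints": joint angles; "qd": joint speeds; "joint_torque": joint torques, N m; "tcp_pos": TCP position; "eef_rot": TCP orientation; "contact_force": force on the tool from outside, world axes, zero at the start; "moment": the same for the moment, N m; "gripper_width": finger opening in m; "gripper_force": force on a finger pad.
Only numpy, scipy, OpenCV 4.12 (cv2) and the standard library are available. Lean on these libraries where they do the work, as an engineer would, in place of code of your own. Each camera call takes 0.05 s, during which the arm holds its last target. There are 200 camera calls.

TASK

Stow the loose steel columns in the cassette for storage: lay each long column in a trough of the long row and each short one in a trough of the short row, one to a trough. When they all lie in their troughs, swing the retaining bar shut over them until its notched tip stands fully home round the knob's stem. Only then back the wing knob off counter-clockwise until it drops with a click into the start of its thread, and turn it forward, clockwise, until it is screwed down tight on the bar; leave the timer, the petri dish and the tape roll where they are.

Things in the scene. Friction and masses are not known exactly. Their poses are not given: they have to be found in the camera images.
- cassette: fixed aluminium base plate (190 x 180 x 8 mm, on the worktop) of the column cassette; carries the two trough blocks, the bar and the wing knob. Origin: centre of its underside; x points away from the robot, y to the left, z up. The bar's pivot axis is at (105, 70) mm and the wing knob's axis at (-118, -88) mm in its frame
- long_row: fixed grey block with two parallel troughs for the long 150 mm columns, along its own y axis, at own x = -22 and +22 mm. End plates at y = +-80 mm leave 160 mm for the 150 mm column; V saddles 8 mm thick at y = +-45 mm; between them it is open for fingers down to the base plate. Which block is nearer the robot varies. Origin: middle of its underside, 8 mm above the worktop
- short_row: fixed grey block with two parallel troughs for the short 106 mm columns, along its own y axis, at own x = -22 and +22 mm. End plates at y = +-58 mm leave 116 mm for the 106 mm column; V saddles 8 mm thick at y = +-25 mm; between them it is open for fingers down to the base plate. Which block is nearer the robot varies. Origin: middle of its underside, 8 mm above the worktop
- long_row_t1 (a point): middle of trough 1 of the long row: where the centre of a seated 150 mm column comes to lie, 45 mm above the worktop; axes of its block (trough along y). The V saddles' mouth is 34 mm wide (a column let go within 12 mm of the middle slides into line); saddles and end plates reach 5 mm above the axis of a seated column
- long_row_t2 (a point): middle of trough 2 of the long row: where the centre of a seated 150 mm column comes to lie, 45 mm above the worktop; axes of its block (trough along y). The V saddles' mouth is 34 mm wide (a column let go within 12 mm of the middle slides into line); saddles and end plates reach 5 mm above the axis of a seated column
- short_row_t1 (a point): middle of trough 1 of the short row: where the centre of a seated 106 mm column comes to lie, 45 mm above the worktop; axes of its block (trough along y). The V saddles' mouth is 34 mm wide (a column let go within 12 mm of the middle slides into line); saddles and end plates reach 5 mm above the axis of a seated column
- short_row_t2 (a point): middle of trough 2 of the short row: where the centre of a seated 106 mm column comes to lie, 45 mm above the worktop; axes of its block (trough along y). The V saddles' mouth is 34 mm wide (a column let go within 12 mm of the middle slides into line); saddles and end plates reach 5 mm above the axis of a seated column
- long_a: loose steel chromatography column, long kind: 150 mm long in all, round body 18 mm diameter, a hexagonal end nut (22 mm across flats, 12 mm long) at each end; 0.1 to 0.2 kg; may be absent. Starts lying on the worktop. Origin: mid-length on its axis (11 mm above the worktop when lying); own x along its length
- long_b: loose steel chromatography column, long kind: 150 mm long in all, round body 18 mm diameter, a hexagonal end nut (22 mm across flats, 12 mm long) at each end; 0.1 to 0.2 kg; may be absent. Starts lying on the worktop. Origin: mid-length on its axis (11 mm above the worktop when lying); own x along its length
- short_a: loose steel chromatography column, short kind: 106 mm long in all, round body 18 mm diameter, a hexagonal end nut (22 mm across flats, 12 mm long) at each end; 0.1 to 0.2 kg; may be absent. Starts lying on the worktop. Origin: mid-length on its axis (11 mm above the worktop when lying); own x along its length
- short_b: loose steel chromatography column, short kind: 106 mm long in all, round body 18 mm diameter, a hexagonal end nut (22 mm across flats, 12 mm long) at each end; 0.1 to 0.2 kg; may be absent. Starts lying on the worktop. Origin: mid-length on its axis (11 mm above the worktop when lying); own x along its length
- bar (a joint): level swing (rad) of the flat steel retaining bar (24 mm wide, 8 mm thick, underside 64 mm above the worktop, 6 mm over seated columns) on its upright pivot post. 0 = shut, against a stop: it crosses both rows, its notched tip round the knob's stem. Grows as it swings open, clockwise from above, to 2.5; starts 2.2 to 2.42, off to the left. Light friction: stays where it is left
- bar_pin (a point): grip pin on the bar: upright round black plastic pin, 16 mm diameter, 35 mm high, on the bar 100 mm from the pivot axis; this point is on its axis 94 mm above the worktop, 13 mm below its top. It moves in a level circle round the pivot post as the bar swings
- knob (a joint): turn of the black wing knob (rad), growing clockwise from above = forward. Starts 1.4 to 3.0, riding on the thread's crest. Thread start: 0.0 to 0.5; backed off to there (counter-clockwise) and let loose, it drops 8 mm. Forward without the drop it jams at 4.0. After the drop, forward screws it down, tight at about 2.6 to 2.8. Backed below 0 it rides up to the crest again. Turns easily
- knob_lift (a joint): height (m) of the knob and the steel flange under its wing: 0 on the crest (flange 17 mm above the bar), -0.008 dropped into the thread start, then 4.4 mm lower per rad forward, about -0.017 when the flange clamps the shut bar. Only its weight (0.18 kg) drops it; fingers gripping the wing hold it up: loosen them to let it drop, and follow it down when screwing
- knob_wing (a point): middle of the knob's wing: a flat upright black plastic wing 58 mm long (along its own x), 14 mm thick (own y), 26 mm high; this point is its centre, on the turning axis, 112 mm above the worktop while it rides on the crest. The flange, 40 mm across, begins 14 mm below this point
- timer: bystander: white bench timer 68 x 62 x 19 mm; origin under its middle; leave it alone
- petri: bystander: petri dish 66 mm across, 15 mm high; origin under its middle; leave it alone
- tape_roll: bystander: roll of tape 60 mm across, 18 mm high; origin under its middle; leave it alone

How it is judged:
By the outcome, as a careful person would: the job done as asked, in the order asked, and still so for the second after the job is handed in, with the robot touching nothing.
Of long_a, long_b, short_a, short_b only 3 to 4 are there at a start; the rules pass over those that are not, and their reading is None.
At some moment in a run one of long_a, long_b, short_a, short_b may be knocked a few centimetres aside while the robot is not near it.
Once in a run the grip may slacken for a moment while it holds something.
It also fails if it takes over 210 s, if anything falls off the work surface, if the arm or the gripper's body presses on something with over 40 N, if the wrist force passes 120 N, or if a joint passes its speed limit or range.

## Working session

There is one attempt and no reset: what is moved stays moved. The work goes in short steps, Python scripts to look and compute and a shell command to move; the robot and the scene stay as the last step left them, time stands still between calls to the robot, and variables do not carry over. Pictures are saved under pics/ and viewed, at most 14 in all, crops included, and the job is handed in when it is done.

```bash
ls; mkdir -p pics
cat > h.py <<'E'
import numpy as np, cv2
from plant import r
def snap(n,name):
    d=r.capture(n); cv2.imwrite(f'pics/{name}.png',cv2.cvtColor(d['color'],cv2.COLOR_RGB2BGR)); np.savez(f'pics/{name}.npz',**d); return d
def cloud(d):
    K=d['intrinsics'];T=d['world_from_camera'];z=d['range_z']
    v,u=np.mgrid[:480,:640]
    p=np.stack([(u-K[0,2])/K[0,0]*z,(v-K[1,2])/K[1,1]*z,z],-1)
    return p@T[:3,:3].T+T[:3,3]
def ray(d,u,v,h):
    K=d['intrinsics'];T=d['world_from_camera']
    q=T[:3,:3]@np.array([(u-K[0,2])/K[0,0],(v-K[1,2])/K[1,1],1]);o=T[:3,3]
    return o+q*(h-o[2])/q[2]
E
python3 - <<'E'
from h import *
for n in('top','side'):
    d=snap(n,n+'0'); print(d['world_from_camera'].round(3).tolist(),d['intrinsics'].tolist())
print(r.get_state())
E
```

```text
pics
[[0.003, -0.995, 0.097, 0.417], [-1.0, -0.003, -0.004, 0.248], [0.004, -0.097, -0.995, 1.228], [0.0, 0.0, 0.0, 1.0]] [[501.3329969169298, 0.0, 312.8608889015653], [0.0, 501.3329969169298, 236.14512028207798], [0.0, 0.0, 1.0]]
[[0.421, -0.754, 0.504, -0.148], [-0.907, -0.345, 0.242, -0.07], [-0.009, -0.559, -0.829, 1.213], [0.0, 0.0, 0.0, 1.0]] [[620.1205914222028, 0.0, 329.67675306248725], [0.0, 620.1205914222028, 237.1267638603958], [0.0, 0.0, 1.0]]
{'time_s': 0.1, 'joints': array([ 8.37718239e+01,  2.05895324e+01,  6.41153162e-01, -1.88754270e-02,
       -7.01365372e+01, -1.65061811e+01]), 'qd': array([ 0.01984025, -0.04980156,  0.0320238 ,  0.14412265,  0.11368316,
        0.00151882]), 'joint_torque': array([-2.84429865e-03, -5.84163630e+01,  2.93752921e+01,  7.01549962e+00,
        1.01675437e-02, -4.92768561e-05]), 'tcp_pos': array([0.26072987, 0.62219066, 0.25070411]), 'eef_rot': array([ 1.79913541e+02, -7.11489960e-03, -2.27407785e+01]), 'contact_force': array([ 0.84556562, -0.05997298, -0.04309123]), 'moment': array([-0.01616544,  0.02167723, -0.02545854]), 'gripper_force': 0.0, 'gripper_width': 0.08752188418650453}
```

View pics/top0.png

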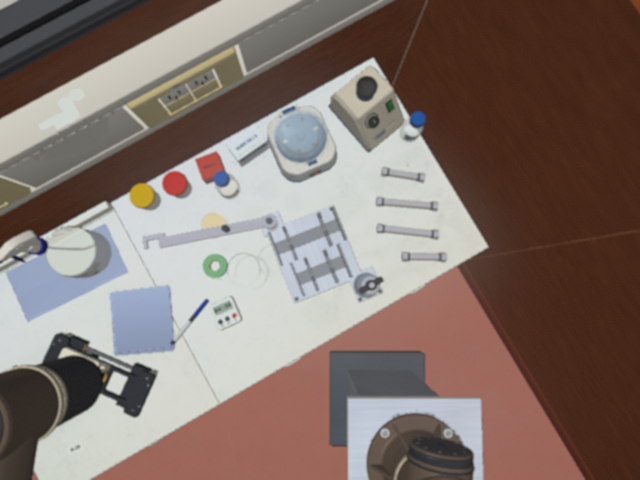

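View pics/side0.png

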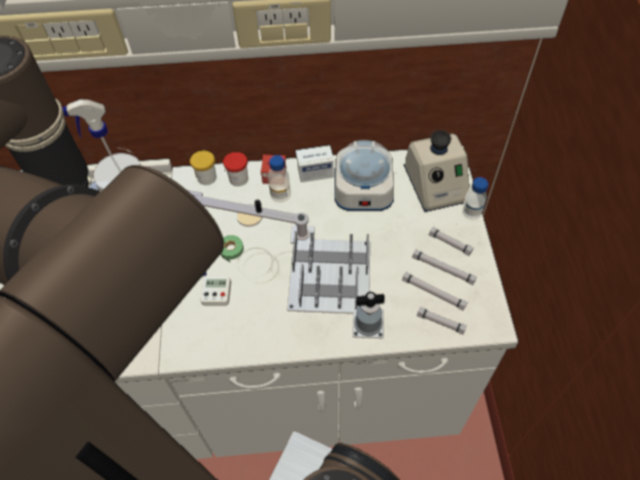

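Top view: four columns at right, near (403,174) short, (407,204) long, (407,231) long and (424,257) short. The cassette is around (315,253), pivot at (270,220), pin at (226,229), knob at (370,285). Timer at (226,312), tape at (215,265), and petri near (250,265), nearly transparent. The side view agrees.

Run:
```python
from h import *
d=dict(np.load('pics/top0.npz'));P=cloud(d);z=P[...,2]
def show(m,name):
    n,l,s,c=cv2.connectedComponentsWithStats(m.astype(np.uint8))
    for i in range(1,n):
        if s[i,4]<25: continue
        v,u=np.where(l==i); q=P[v,u]; (cx,cy),(w,h),a=cv2.minAreaRect(q[:,:2].astype(np.float32)*1000)
        print(name,'px',c[i].round(1),'n',s[i,4],'xyz',np.median(q,0).round(3),'rect',round(cx),round(cy),round(w),round(h),round(a,1))
print('table z',np.median(z[300:330,250:300]), np.median(z[190:250,440:450]))
R=np.zeros((480,640),bool);R[160:275,375:455]=1
show(R&(z>.006)&(z<.04),'col')
R=np.zeros((480,640),bool);R[195:310,130:390]=1
show(R&(z>.085)&(z<.14),'high')
show(R&(z>.06)&(z<.082),'bar')
show(R&(z>.03)&(z<.058),'saddle')
R[:,:255]=0;show(R&(z>.004)&(z<.014),'plate')
c=cv2.cvtColor(d['color'],cv2.COLOR_RGB2BGR)[160:330,135:455]
cv2.imwrite('pics/crop1.png',cv2.resize(c,None,fx=2.5,fy=2.5,interpolation=cv2.INTER_CUBIC))
```

```text
table z 0.00022957793408606708 0.0003362258300704246
col px [402.5 174.7] n 357 xyz [0.687 0.024 0.019] rect 690 23 106 25 81.3
col px [406.6 203.9] n 492 xyz [0.615 0.014 0.019] rect 616 15 149 24 85.0
col px [407.3 231.4] n 498 xyz [0.548 0.013 0.019] rect 548 14 151 25 83.4
col px [423.3 256.8] n 365 xyz [ 0.485 -0.023  0.019] rect 486 -24 24 107 0.3
high px [224.5 228.2] n 49 xyz [0.544 0.443 0.105] rect 544 444 14 14 0.0
high px [369.7 284.8] n 306 xyz [0.418 0.119 0.124] rect 418 117 51 36 89.4
bar px [141.7 200.5] n 288 xyz [0.613 0.642 0.072] rect 610 643 31 56 0.1
bar px [210.  232.3] n 1374 xyz [0.536 0.486 0.072] rect 539 484 34 314 10.3
saddle px [152.8 203.5] n 61 xyz [0.608 0.623 0.04 ] rect 610 629 14 44 47.8
saddle px [227.4 195.8] n 27 xyz [0.628 0.448 0.045] rect 629 448 5 29 5.2
saddle px [338.7 223. ] n 100 xyz [0.563 0.181 0.047] rect 565 182 85 6 21.6
saddle px [318.9 215.6] n 28 xyz [0.582 0.229 0.044] rect 582 229 17 8 24.6
saddle px [325.7 232.6] n 77 xyz [0.542 0.212 0.043] rect 542 213 61 8 22.5
saddle px [283.7 229.7] n 27 xyz [0.547 0.312 0.043] rect 548 312 16 8 21.7
saddle px [274.2 248.4] n 85 xyz [0.504 0.335 0.049] rect 503 335 85 5 22.0
saddle px [289.  242.8] n 51 xyz [0.516 0.3   0.043] rect 517 300 39 7 22.3
saddle px [344.1 260.6] n 94 xyz [0.474 0.17  0.048] rect 475 169 84 5 22.2
saddle px [329.9 265.3] n 105 xyz [0.466 0.203 0.043] rect 462 202 83 8 22.1
saddle px [305.2 260.7] n 26 xyz [0.474 0.262 0.044] rect 474 261 17 7 19.1
saddle px [296.5 279.3] n 83 xyz [0.431 0.282 0.049] rect 430 282 84 5 22.2
saddle px [310.6 274. ] n 53 xyz [0.443 0.247 0.043] rect 443 248 42 8 22.0
saddle px [357.2 284.9] n 25 xyz [0.42 0.14 0.05] rect 416 137 45 12 4.8
saddle px [315.6 286.6] n 25 xyz [0.413 0.236 0.042] rect 414 237 19 7 26.4
plate px [314.8 255.2] n 4612 xyz [0.49  0.243 0.009] rect 489 226 287 218 22.9
plate px [274.1 253.4] n 31 xyz [0.494 0.338 0.007] rect 491 337 53 5 22.1
```

View pics/crop1.png

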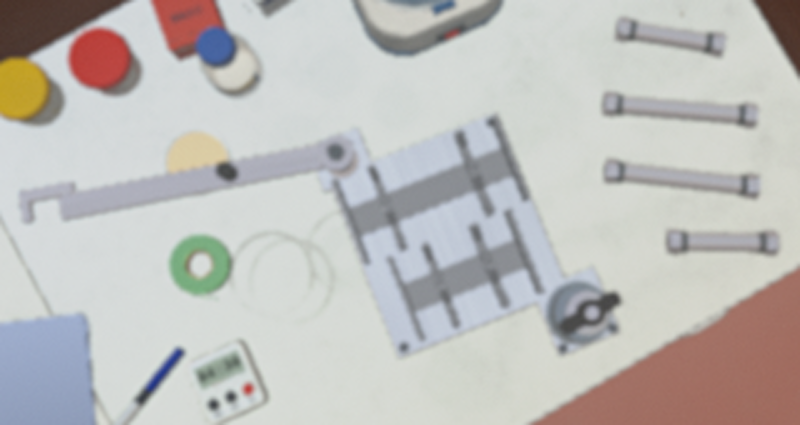

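```bash
cat > g.py <<'E'
import sys,numpy as np
from plant import r
def go(x,y,z,yaw):
    s=r.get_state();p=s['tcp_pos'];ps=s['eef_rot'][2]
    d=np.array([x,y,z])-p;c,n=np.cos(np.radians(yaw)),np.sin(np.radians(yaw))
    t=[d[0]*c+d[1]*n,d[0]*n-d[1]*c,-d[2]]
    print('pos',p.round(4),'rot',s['eef_rot'].round(1),'w',round(s['gripper_width'],4),'t',s['time_s'],'-> turn z',round((ps-yaw+180)%360-180,1),'then shift cm',(np.array(t)*100).round(2))
a=list(map(float,sys.argv[1:]))
for i in range(0,len(a),4): go(*a[i:i+4])
E
python3 -m crank '[[[0,0,8],[0,0,0],0.1],[[0,0,8],[0,0,0],0.1],[[0,0,8],[0,0,0],0.1],[[0,0,8],[0,0,0],0.1],[[0,0,8],[0,0,0],0.1],[[0,0,8],[0,0,0],0.1],[[0,0,8],[0,0,0],0.1],[[0,0,8],[0,0,0],0.1]]' 40
python3 -m crank '[[[0,0,8],[0,0,0],0.1],[[0,0,0.3],[0,0,0],0.1],[[0,0,0],[0,0,0],0.1]]'
python3 g.py 0.616 0.015 0.12 -95
```

```text
time_s: 0.9
tcp_pos: [0.2608, 0.6223, 0.251]
eef_rot: [180.0, -0.1, -87.1]
contact_force: [-0.3, 0.4, -0.6]
gripper_width: 0.0396
gripper_force: 0.0
time_s: 1.2
tcp_pos: [0.2608, 0.6224, 0.2512]
eef_rot: [180.0, -0.0, -94.8]
contact_force: [0.1, 0.7, -0.2]
gripper_width: 0.0395
gripper_force: 0.0
pos [0.2608 0.6224 0.2512] rot [180.   -0.  -94.8] w 0.0395 t 1.2 -> turn z 0.2 then shift cm [ 57.41 -40.68  13.12]
```

```bash
python3 -m crank '[[[0,0,0],[3.5,-2.5,0],0.1],[[0,0,0],[3.5,-2.5,0],0.1],[[0,0,0],[3.5,-2.5,0],0.1],[[0,0,0],[3.5,-2.5,0],0.1],[[0,0,0],[3.5,-2.5,0],0.1],[[0,0,0],[3.5,-2.5,0],0.1],[[0,0,0],[3.5,-2.5,0],0.1],[[0,0,0],[3.5,-2.5,0],0.1]]' >/dev/null
python3 -m crank '[[[0,0,0],[3.5,-2.5,0],0.1],[[0,0,0],[3.5,-2.5,0],0.1],[[0,0,0],[3.5,-2.5,0],0.1],[[0,0,0],[3.5,-2.5,0],0.1],[[0,0,0],[3.5,-2.5,0],0.1],[[0,0,0],[3.5,-2.5,0],0.1],[[0,0,0],[3.5,-2.5,0],0.1],[[0,0,0],[3.5,-2.5,0],0.1]]' >/dev/null
python3 -m crank '[[[0,0,0],[0.7,-0.3,3],0.1],[[0,0,0],[0.7,-0.3,3],0.1],[[0,0,0],[0,0,3],0.1],[[0,0,0],[0,0,0],0.1],[[0,0,0],[0,0,0],0.1]]'
python3 - <<'E'
from h import *
for n in ('top','side'):
    d=snap(n,n+'1');P=cloud(d);z=P[...,2]
    m=(z>.007)&(z<.03)&(P[...,0]>.44)&(P[...,0]<.73)&(P[...,1]<.12)&(P[...,1]>-.13)
    k,l,s,c=cv2.connectedComponentsWithStats(m.astype(np.uint8))
    for i in range(1,k):
        if s[i,4]<60: continue
        q=P[l==i]; print(n,s[i,4],cv2.minAreaRect(q[:,:2].astype(np.float32)*1000),q[:,2].max().round(3))
E
python3 g.py 0.616 0.015 0.12 -95
```

```text
time_s: 3.3
tcp_pos: [0.6151, 0.015, 0.1619]
eef_rot: [180.0, -0.0, -94.9]
contact_force: [-0.5, -0.7, 0.6]
gripper_width: 0.0395
gripper_force: 0.0
top 62 ((535.03173828125, -34.2899169921875), (50.71940231323242, 7.833390235900879), 83.75981903076172) 0.028
top 139 ((485.7910461425781, -56.04479217529297), (24.528059005737305, 40.864013671875), 0.41330718994140625) 0.025
side 102 ((680.994873046875, -19.0438232421875), (25.51165008544922, 24.6426944732666), 85.33981323242188) 0.025
side 534 ((615.1513061523438, 12.23828125), (149.2841796875, 25.172632217407227), 85.1497573852539) 0.025
side 580 ((546.5794677734375, 12.090782165527344), (150.01992797851562, 24.895069122314453), 84.486083984375) 0.027
side 457 ((486.8250427246094, -26.81113052368164), (105.99210357666016, 25.55376625061035), 89.62865447998047) 0.027
pos [0.6161 0.0156 0.1635] rot [-179.8    0.   -94.9] w 0.0392 t 3.4 -> turn z 0.1 then shift cm [0.06 0.   4.35]
```

```bash
python3 -m crank '[[[0,0,0],[0.1,0,3.5],0.1],[[0,0,0],[0,0,3.5],0.1],[[0,0,0],[0,0,3],0.1],[[0,0,0],[0,0,2],0.1],[[0,0,0],[0,0,1],0.1],[[0,0,0],[0,0,0.4],0.1],[[0,0,0],[0,0,0],0.1],[[0,0,0],[0,0,0],0.1]]' 
python3 -m crank '[[[0,0,0],[0,0,0],1],[[0,0,0],[0,0,0],1],[[0,0,0],[0,0,0],1],[[0,0,0],[0,0,0],1],[[0,0,0],[0,0,0],1],[[0,0,0],[0,0,-2],1],[[0,0,0],[0,0,-4],1],[[0,0,0],[0,0,-4],1]]' 40
python3 -m crank '[[[0,0,0],[0,0,-3],1],[[0,0,0],[0,0,0],1],[[0,0,0],[0,0,0],1]]'
python3 g.py 0.5544 0.2667 0.14 -95 0.5544 0.2667 0.14 -68
```

```text
time_s: 4.2
tcp_pos: [0.6159, 0.0144, 0.029]
eef_rot: [-179.9, 0.0, -95.0]
contact_force: [-0.2, 0.5, 0.6]
gripper_width: 0.0398
gripper_force: 0.0
time_s: 5.0
tcp_pos: [0.6137, 0.0138, 0.1275]
eef_rot: [179.8, -0.1, -95.0]
contact_force: [1.4, 0.4, -1.5]
gripper_width: 0.0171
gripper_force: 40.0
time_s: 5.3
tcp_pos: [0.6146, 0.0142, 0.1578]
eef_rot: [-180.0, 0.0, -95.1]
contact_force: [-0.5, -0.5, -1.4]
gripper_width: 0.0168
gripper_force: 40.0
pos [0.6146 0.0142 0.1578] rot [-180.     0.   -95.1] w 0.0168 t 5.3 -> turn z -0.1 then shift cm [-24.63   8.2    1.78]
pos [0.6146 0.0142 0.1578] rot [-180.     0.   -95.1] w 0.0168 t 5.3 -> turn z -27.1 then shift cm [-25.67  -3.88   1.78]
```

```bash
python3 -m crank '[[[0,0,-6.8],[0,0,0],1],[[0,0,-6.8],[0,0,0],1],[[0,0,-6.8],[0,0,0],1],[[0,0,-6.7],[0,0,0],1],[[0,0,0],[0,0,0],1]]' >/dev/null
python3 -m crank '[[[0,0,0],[-3.2,-0.5,0],1],[[0,0,0],[-3.2,-0.5,0],1],[[0,0,0],[-3.2,-0.5,0],1],[[0,0,0],[-3.2,-0.5,0],1],[[0,0,0],[-3.2,-0.5,0],1],[[0,0,0],[-3.2,-0.5,0],1],[[0,0,0],[-3.2,-0.5,0],1],[[0,0,0],[-3.2,-0.5,0],1]]' >/dev/null
python3 -m crank '[[[0,0,0],[0,0,0],1],[[0,0,0],[0,0,0],1],[[0,0,0],[0,0,0],1]]'
python3 - <<'E'
from h import *
d=snap('side','side2')
cv2.imwrite('pics/c2.png',cv2.resize(cv2.imread('pics/side2.png')[160:350,220:490],None,fx=2.5,fy=2.5))
E
python3 g.py 0.5544 0.2667 0.064 -68
```

```text
time_s: 6.9
tcp_pos: [0.5554, 0.2656, 0.1567]
eef_rot: [179.9, -0.0, -68.0]
contact_force: [-0.1, -0.7, -1.4]
gripper_width: 0.017
gripper_force: 40.0
pos [0.5556 0.2654 0.1569] rot [179.9  -0.  -68.1] w 0.0168 t 6.95 -> turn z -0.1 then shift cm [-0.16  0.06  9.29]
```

View pics/c2.png

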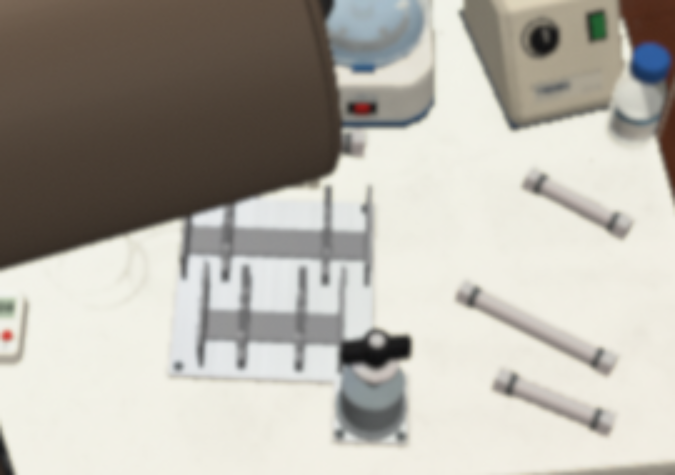

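The side view shows the held column's end nut at (352,142), above the far row; the rest is hidden by the arm. The knob wing is at (377,347) in the crop.

```bash
python3 -m crank '[[[0,0,0],[-0.1,0,3],1],[[0,0,0],[0,0,3],1],[[0,0,0],[0,0,1.5],1],[[0,0,0],[0,0,1],1],[[0,0,0],[0,0,0.6],1],[[0,0,0],[0,0,0],1],[[0,0,0],[0,0,0],1]]'
python3 -m crank '[[[0,0,0],[0,0,0],0.4],[[0,0,0],[0,0,0],0.4],[[0,0,0],[0,0,0],0.4],[[0,0,0],[0,0,-1],0.4],[[0,0,0],[0,0,-3],0.4],[[0,0,0],[0,0,-4],0.4],[[0,0,0],[0,0,-3],0.1],[[0,0,0],[0,0,0],0.1]]'
python3 g.py 0.548 0.013 0.15 -68 0.548 0.013 0.15 -96
```

```text
time_s: 7.65
tcp_pos: [0.5559, 0.2675, 0.0673]
eef_rot: [-179.9, 0.0, -67.9]
contact_force: [-0.7, -0.1, -0.5]
gripper_width: 0.017
gripper_force: 40.0
time_s: 8.45
tcp_pos: [0.5577, 0.2689, 0.1827]
eef_rot: [-179.5, 0.1, -67.9]
contact_force: [1.0, -0.4, 0.0]
gripper_width: 0.0363
gripper_force: 0.0
pos [0.5577 0.2689 0.1827] rot [-1.795e+02  1.000e-01 -6.790e+01] w 0.0363 t 8.45 -> turn z 0.1 then shift cm [23.36 10.48  3.27]
pos [0.5577 0.2689 0.1827] rot [-1.795e+02  1.000e-01 -6.790e+01] w 0.0363 t 8.45 -> turn z 28.1 then shift cm [25.55 -1.71  3.27]
```

```bash
cat > cols.py <<'E'
from h import *
import sys
for n in ('top','side'):
    d=snap(n,n+sys.argv[1]);P=cloud(d);z=P[...,2]
    for nm,m in (('table',(z>.007)&(z<.03)&(P[...,0]>.4)&(P[...,0]<.78)&(P[...,1]<.12)&(P[...,1]>-.16)),
                 ('cass',(z>.0515)&(z<.061)&(P[...,0]>.4)&(P[...,0]<.6)&(P[...,1]<.37)&(P[...,1]>.15))):
      k,l,s,c=cv2.connectedComponentsWithStats(m.astype(np.uint8))
      for i in range(1,k):
        if s[i,4]<50: continue
        q=P[l==i]; (x,y),(w,h),a=cv2.minAreaRect(q[:,:2].astype(np.float32)*1000)
        if h>w: a+=90;w,h=h,w
        print(n,nm,s[i,4],'c %.0f %.0f size %.0f %.0f dir %.1f'%(x,y,w,h,a),'zmax',np.percentile(q[:,2],95).round(3))
E
python3 -m crank '[[[0,0,0],[2.9,1.3,0],0.1],[[0,0,0],[2.9,1.3,0],0.1],[[0,0,0],[2.9,1.3,0],0.1],[[0,0,0],[2.9,1.3,0],0.1],[[0,0,0],[2.9,1.3,0],0.1],[[0,0,0],[2.9,1.3,0],0.1],[[0,0,0],[2.9,1.3,0],0.1],[[0,0,0],[2.9,1.3,0],0.1]]' >/dev/null
python3 -m crank '[[[0,0,7],[0,0,0],0.1],[[0,0,7],[0,0,0],0.1],[[0,0,7],[0,0,0],0.1],[[0,0,7],[0,0,0],0.1],[[0,0,0],[0,0,0],0.1],[[0,0,0],[0,0,0],0.1],[[0,0,0],[0,0,0],0.1]]'
python3 cols.py 3
python3 g.py 0.547 0.013 0.029 -95.8
```

```text
time_s: 9.95
tcp_pos: [0.5461, 0.0133, 0.1767]
eef_rot: [-180.0, 0.0, -95.8]
contact_force: [0.2, 0.8, -0.2]
gripper_width: 0.0396
gripper_force: 0.0
top table 65 c 761 89 size 59 17 dir 111.9 zmax 0.029
top table 249 c 692 37 size 78 24 dir 80.8 zmax 0.023
top cass 222 c 558 270 size 149 20 dir 117.7 zmax 0.059
side table 97 c 681 -19 size 25 25 dir 167.1 zmax 0.023
side table 315 c 543 -23 size 80 22 dir 82.3 zmax 0.023
side table 453 c 483 -27 size 106 29 dir 92.9 zmax 0.023
side table 82 c 419 83 size 39 21 dir 175.1 zmax 0.026
pos [0.5461 0.0133 0.1766] rot [180.    0.  -95.8] w 0.0394 t 10.05 -> turn z -0.0 then shift cm [ 0.02 -0.09 14.76]
```

```bash
python3 -m crank '[[[0,0,0],[0,-0.1,3.5],0.1],[[0,0,0],[0,0,3.5],0.1],[[0,0,0],[0,0,3],0.1],[[0,0,0],[0,0,2.5],0.1],[[0,0,0],[0,0,1.5],0.1],[[0,0,0],[0,0,0.8],0.1],[[0,0,0],[0,0,0],0.1],[[0,0,0],[0,0,0],0.1]]' 
python3 -m crank '[[[0,0,0],[0,0,0],1],[[0,0,0],[0,0,0],1],[[0,0,0],[0,0,0],1],[[0,0,0],[0,0,0],1],[[0,0,0],[0,0,0],1],[[0,0,0],[0,0,-2],1],[[0,0,0],[0,0,-4],1],[[0,0,0],[0,0,-4],1]]' 40
python3 -m crank '[[[0,0,0],[0,0,-3],1],[[0,0,0],[0,0,0],1],[[0,0,0],[0,0,0],1]]'
python3 cols.py 4
python3 g.py 0.5136 0.2503 0.14 -95.8 0.5136 0.2503 0.14 -68
```

```text
time_s: 10.85
tcp_pos: [0.5476, 0.0133, 0.0292]
eef_rot: [-180.0, 0.0, -95.9]
contact_force: [-0.3, -0.1, -0.1]
gripper_width: 0.0395
gripper_force: 0.0
time_s: 11.65
tcp_pos: [0.5461, 0.0128, 0.1288]
eef_rot: [179.8, -0.1, -95.9]
contact_force: [1.2, 0.9, -0.8]
gripper_width: 0.017
gripper_force: 40.0
time_s: 11.95
tcp_pos: [0.5469, 0.0133, 0.1588]
eef_rot: [-180.0, 0.1, -96.0]
contact_force: [0.5, 0.5, -2.1]
gripper_width: 0.0168
gripper_force: 40.0
top table 243 c 693 38 size 76 24 dir 83.6 zmax 0.024
top cass 92 c 573 230 size 63 11 dir 112.6 zmax 0.057
top cass 166 c 542 299 size 84 19 dir 113.0 zmax 0.058
side table 72 c 683 -22 size 27 21 dir 170.3 zmax 0.025
side table 452 c 486 -27 size 106 26 dir 88.2 zmax 0.023
side table 83 c 419 84 size 39 19 dir 176.1 zmax 0.026
pos [0.5461 0.0129 0.1573] rot [179.9  -0.  -96. ] w 0.0167 t 12.05 -> turn z -0.2 then shift cm [-23.29   5.63   1.73]
pos [0.5461 0.0129 0.1573] rot [179.9  -0.  -96. ] w 0.0167 t 12.05 -> turn z -28.0 then shift cm [-23.23  -5.88   1.73]
```

```bash
python3 -m crank '[[[0,0,-7],[0,0,0],1],[[0,0,-7],[0,0,0],1],[[0,0,-7],[0,0,0],1],[[0,0,-7],[0,0,0],1],[[0,0,0],[0,0,0],1]]' >/dev/null
python3 -m crank '[[[0,0,0],[-2.9,-0.72,0],1],[[0,0,0],[-2.9,-0.72,0],1],[[0,0,0],[-2.9,-0.72,0],1],[[0,0,0],[-2.9,-0.72,0],1],[[0,0,0],[-2.9,-0.72,0],1],[[0,0,0],[-2.9,-0.72,0],1],[[0,0,0],[-2.9,-0.72,0],1],[[0,0,0],[-2.9,-0.72,0],1]]' >/dev/null
python3 -m crank '[[[0,0,0],[0,0,0],1],[[0,0,0],[0,0,0],1],[[0,0,0],[0,0,0],1]]'
python3 g.py 0.5141 0.2503 0.066 -68
```

```text
time_s: 13.65
tcp_pos: [0.513, 0.2491, 0.1578]
eef_rot: [179.9, -0.0, -68.0]
contact_force: [-0.3, -0.5, -0.8]
gripper_width: 0.017
gripper_force: 40.0
pos [0.513  0.2491 0.1578] rot [179.9  -0.  -68. ] w 0.017 t 13.65 -> turn z -0.0 then shift cm [-0.07 -0.15  9.18]
```

```bash
python3 -m crank '[[[0,0,0],[0,-0.1,3],1],[[0,0,0],[0,0,3],1],[[0,0,0],[0,0,1.5],1],[[0,0,0],[0,0,1],1],[[0,0,0],[0,0,0.7],1],[[0,0,0],[0,0,0],1],[[0,0,0],[0,0,0],1]]'
python3 -m crank '[[[0,0,0],[0,0,0],0.4],[[0,0,0],[0,0,0],0.4],[[0,0,0],[0,0,0],0.4],[[0,0,0],[0,0,-1],0.4],[[0,0,0],[0,0,-3],0.4],[[0,0,0],[0,0,-4],0.4],[[0,0,0],[0,0,-3],0.1],[[0,0,0],[0,0,0],0.1]]'
python3 g.py 0.690 0.024 0.15 -68 0.690 0.024 0.15 -98
```

```text
time_s: 14.35
tcp_pos: [0.5147, 0.2503, 0.0672]
eef_rot: [-179.9, 0.0, -68.0]
contact_force: [-0.2, 0.2, -0.8]
gripper_width: 0.017
gripper_force: 40.0
time_s: 15.15
tcp_pos: [0.5165, 0.2518, 0.1825]
eef_rot: [-179.5, 0.1, -67.9]
contact_force: [0.8, -1.0, 0.6]
gripper_width: 0.0365
gripper_force: 0.0
pos [0.5165 0.2518 0.1825] rot [-1.795e+02  1.000e-01 -6.790e+01] w 0.0365 t 15.15 -> turn z 0.1 then shift cm [27.62 -7.55  3.25]
pos [0.5165 0.2518 0.1825] rot [-1.795e+02  1.000e-01 -6.790e+01] w 0.0365 t 15.15 -> turn z 30.1 then shift cm [ 20.14 -20.35   3.25]
```

```bash
python3 -m crank '[[[0,0,0],[3.4,-0.9,0],0.1],[[0,0,0],[3.4,-0.9,0],0.1],[[0,0,0],[3.4,-0.9,0],0.1],[[0,0,0],[3.4,-0.9,0],0.1],[[0,0,0],[3.4,-0.9,0],0.1],[[0,0,0],[3.4,-0.9,0],0.1],[[0,0,0],[3.4,-0.9,0],0.1],[[0,0,0],[3.4,-0.9,0],0.1]]' >/dev/null
python3 -m crank '[[[0,0,7.5],[0,0,0],0.1],[[0,0,7.5],[0,0,0],0.1],[[0,0,7.5],[0,0,0],0.1],[[0,0,7.5],[0,0,0],0.1],[[0,0,0],[0,0,0],0.1],[[0,0,0],[0,0,0],0.1],[[0,0,0],[0,0,0],0.1]]'
python3 cols.py 5
python3 g.py 0.689 0.024 0.029 -98
```

```text
time_s: 16.65
tcp_pos: [0.6831, 0.0252, 0.1767]
eef_rot: [-180.0, 0.0, -97.8]
contact_force: [0.7, 0.2, -0.1]
gripper_width: 0.0396
gripper_force: 0.0
top cass 295 c 553 272 size 141 20 dir 112.8 zmax 0.058
top cass 285 c 511 258 size 135 19 dir 112.8 zmax 0.058
side table 62 c 775 -1 size 28 7 dir 96.9 zmax 0.029
side table 385 c 687 21 size 107 25 dir 81.9 zmax 0.023
side table 457 c 485 -27 size 106 25 dir 88.2 zmax 0.023
side table 86 c 424 85 size 48 21 dir 175.6 zmax 0.028
side cass 171 c 559 253 size 122 21 dir 109.3 zmax 0.057
side cass 96 c 493 289 size 61 20 dir 109.3 zmax 0.058
side cass 153 c 523 218 size 86 20 dir 114.7 zmax 0.058
pos [0.6832 0.0252 0.1766] rot [-180.     0.   -97.8] w 0.0391 t 16.75 -> turn z 0.2 then shift cm [ 0.04 -0.6  14.76]
```

Both long columns are seated. Next is the short one at (688,22), direction 82.

```bash
python3 -m crank '[[[0,0,0.2],[0.2,-0.5,3.5],0.1],[[0,0,0],[0,0,3.5],0.1],[[0,0,0],[0,0,3],0.1],[[0,0,0],[0,0,2.5],0.1],[[0,0,0],[0,0,1.5],0.1],[[0,0,0],[0,0,0.8],0.1],[[0,0,0],[0,0,0],0.1],[[0,0,0],[0,0,0],0.1]]' 
python3 -m crank '[[[0,0,0],[0,0,0],1],[[0,0,0],[0,0,0],1],[[0,0,0],[0,0,0],1],[[0,0,0],[0,0,0],1],[[0,0,0],[0,0,0],1],[[0,0,0],[0,0,-2],1],[[0,0,0],[0,0,-4],1],[[0,0,0],[0,0,-4],1]]' 40
python3 -m crank '[[[0,0,0],[0,0,-3],1],[[0,0,0],[0,0,0],1],[[0,0,0],[0,0,0],1]]'
python3 g.py 0.4729 0.2337 0.14 -98 0.4729 0.2337 0.14 -68
```

```text
time_s: 17.55
tcp_pos: [0.6853, 0.0222, 0.0272]
eef_rot: [179.7, -0.1, -98.1]
contact_force: [-5.7, 1.4, -2.2]
gripper_width: 0.0394
gripper_force: 0.0
time_s: 18.35
tcp_pos: [0.6876, 0.0224, 0.1294]
eef_rot: [179.9, -0.0, -98.1]
contact_force: [0.9, -0.4, -0.9]
gripper_width: 0.0167
gripper_force: 40.0
time_s: 18.65
tcp_pos: [0.6883, 0.0227, 0.1599]
eef_rot: [-179.9, 0.1, -98.1]
contact_force: [-0.7, 0.3, -1.7]
gripper_width: 0.017
gripper_force: 40.0
pos [0.6883 0.0227 0.1599] rot [-1.799e+02  1.000e-01 -9.810e+01] w 0.017 t 18.65 -> turn z -0.1 then shift cm [-17.89  24.27   1.99]
pos [0.6883 0.0227 0.1599] rot [-1.799e+02  1.000e-01 -9.810e+01] w 0.017 t 18.65 -> turn z -30.1 then shift cm [-27.63  12.07   1.99]
```

```bash
python3 -m crank '[[[0,0,-7.5],[0,0,0],1],[[0,0,-7.5],[0,0,0],1],[[0,0,-7.5],[0,0,0],1],[[0,0,-7.5],[0,0,0],1],[[0,0,0],[0,0,0],1]]' >/dev/null
python3 -m crank '[[[0,0,0],[-3.45,1.5,0],1],[[0,0,0],[-3.45,1.5,0],1],[[0,0,0],[-3.45,1.5,0],1],[[0,0,0],[-3.45,1.5,0],1],[[0,0,0],[-3.45,1.5,0],1],[[0,0,0],[-3.45,1.5,0],1],[[0,0,0],[-3.45,1.5,0],1],[[0,0,0],[-3.45,1.5,0],1]]' >/dev/null
python3 -m crank '[[[0,0,0],[0,0,0],1],[[0,0,0],[0,0,0],1],[[0,0,0],[0,0,0],1]]'
python3 cols.py 6
python3 g.py 0.473 0.2337 0.066 -68
```

```text
time_s: 20.25
tcp_pos: [0.4739, 0.2336, 0.1582]
eef_rot: [180.0, -0.0, -68.2]
contact_force: [0.4, 0.6, -1.0]
gripper_width: 0.0169
gripper_force: 40.0
top table 61 c 761 89 size 59 17 dir 112.3 zmax 0.03
top table 363 c 486 -24 size 106 24 dir 90.2 zmax 0.024
top table 52 c 452 105 size 29 20 dir 80.3 zmax 0.015
top cass 81 c 532 322 size 35 17 dir 104.5 zmax 0.059
side table 152 c 762 87 size 63 23 dir 108.0 zmax 0.029
side table 75 c 775 3 size 32 9 dir 91.6 zmax 0.028
side table 452 c 485 -27 size 106 25 dir 90.1 zmax 0.022
side table 81 c 422 85 size 43 22 dir 0.0 zmax 0.027
pos [0.4742 0.2332 0.1582] rot [180.   -0.  -68.3] w 0.017 t 20.35 -> turn z -0.3 then shift cm [-0.09  0.09  9.22]
```

```bash
python3 -m crank '[[[0,0,-0.3],[-0.1,0.1,3],1],[[0,0,0],[0,0,3],1],[[0,0,0],[0,0,1.5],1],[[0,0,0],[0,0,1],1],[[0,0,0],[0,0,0.7],1],[[0,0,0],[0,0,0],1],[[0,0,0],[0,0,0],1]]'
python3 -m crank '[[[0,0,0],[0,0,0],0.4],[[0,0,0],[0,0,0],0.4],[[0,0,0],[0,0,0],0.4],[[0,0,0],[0,0,-1],0.4],[[0,0,0],[0,0,-3],0.4],[[0,0,0],[0,0,-4],0.4],[[0,0,0],[0,0,-3],0.1],[[0,0,0],[0,0,0],0.1]]'
python3 g.py 0.4855 -0.026 0.15 -68 0.4855 -0.026 0.15 -90
```

```text
time_s: 21.05
tcp_pos: [0.4729, 0.2346, 0.0671]
eef_rot: [-180.0, 0.0, -67.8]
contact_force: [-0.2, 0.7, -1.5]
gripper_width: 0.0169
gripper_force: 40.0
time_s: 21.85
tcp_pos: [0.4745, 0.2361, 0.1821]
eef_rot: [-179.5, 0.1, -67.8]
contact_force: [-0.3, 0.6, -0.3]
gripper_width: 0.0365
gripper_force: 0.0
pos [0.4745 0.2361 0.1821] rot [-1.795e+02  1.000e-01 -6.780e+01] w 0.0365 t 21.85 -> turn z 0.2 then shift cm [24.72  8.8   3.21]
pos [0.4745 0.2361 0.1821] rot [-1.795e+02  1.000e-01 -6.780e+01] w 0.0365 t 21.85 -> turn z 22.2 then shift cm [26.21 -1.1   3.21]
```

```bash
python3 -m crank '[[[0,0,0],[3.1,1.1,0],0.1],[[0,0,0],[3.1,1.1,0],0.1],[[0,0,0],[3.1,1.1,0],0.1],[[0,0,0],[3.1,1.1,0],0.1],[[0,0,0],[3.1,1.1,0],0.1],[[0,0,0],[3.1,1.1,0],0.1],[[0,0,0],[3.1,1.1,0],0.1],[[0,0,0],[3.1,1.1,0],0.1]]' >/dev/null
python3 -m crank '[[[0,0,7.4],[0,0,0],0.1],[[0,0,7.4],[0,0,0],0.1],[[0,0,7.4],[0,0,0],0.1],[[0,0,0],[0,0,0],0.1],[[0,0,0],[0,0,0],0.1],[[0,0,0],[0,0,0],0.1]]'
python3 cols.py 7
python3 g.py 0.4855 -0.0255 0.029 -90
```

```text
time_s: 23.25
tcp_pos: [0.4844, -0.0283, 0.1767]
eef_rot: [-180.0, 0.0, -89.9]
contact_force: [0.0, 0.6, -0.5]
gripper_width: 0.0391
gripper_force: 0.0
top table 66 c 761 90 size 59 18 dir 109.9 zmax 0.03
top cass 330 c 553 268 size 149 21 dir 111.1 zmax 0.058
top cass 344 c 514 252 size 150 19 dir 112.5 zmax 0.058
top cass 265 c 470 239 size 111 20 dir 112.6 zmax 0.059
side table 150 c 763 89 size 59 22 dir 110.1 zmax 0.029
side table 206 c 484 -56 size 47 23 dir 89.1 zmax 0.023
pos [ 0.4844 -0.0283  0.1766] rot [180.   -0.  -89.9] w 0.0394 t 23.35 -> turn z 0.1 then shift cm [-0.28 -0.11 14.76]
```

```bash
python3 -m crank '[[[0,0,0],[-0.3,-0.1,3.5],0.1],[[0,0,0],[0,0,3.5],0.1],[[0,0,0],[0,0,3],0.1],[[0,0,0],[0,0,2.5],0.1],[[0,0,0],[0,0,1.5],0.1],[[0,0,0],[0,0,0.8],0.1],[[0,0,0],[0,0,0],0.1],[[0,0,0],[0,0,0],0.1]]' 
python3 -m crank '[[[0,0,0],[0,0,0],1],[[0,0,0],[0,0,0],1],[[0,0,0],[0,0,0],1],[[0,0,0],[0,0,0],1],[[0,0,0],[0,0,0],1],[[0,0,0],[0,0,-2],1],[[0,0,0],[0,0,-4],1],[[0,0,0],[0,0,-4],1]]' 40
python3 -m crank '[[[0,0,0],[0,0,-3],1],[[0,0,0],[0,0,-3],1],[[0,0,0],[0,0,-1],1],[[0,0,0],[0,0,0],1]]'
python3 g.py 0.432 0.2173 0.14 -90 0.432 0.2173 0.14 -68
```

```text
time_s: 24.15
tcp_pos: [0.486, -0.0253, 0.0291]
eef_rot: [-180.0, 0.0, -90.0]
contact_force: [-0.7, -0.0, -0.5]
gripper_width: 0.0393
gripper_force: 0.0
time_s: 24.95
tcp_pos: [0.4844, -0.0257, 0.129]
eef_rot: [179.8, -0.0, -90.0]
contact_force: [1.3, 0.9, -1.3]
gripper_width: 0.0172
gripper_force: 40.0
time_s: 25.35
tcp_pos: [0.4859, -0.0252, 0.1997]
eef_rot: [-179.9, 0.1, -90.0]
contact_force: [0.4, 0.1, -2.7]
gripper_width: 0.0168
gripper_force: 40.0
pos [ 0.4859 -0.0252  0.1997] rot [-1.799e+02  1.000e-01 -9.000e+01] w 0.0168 t 25.35 -> turn z -0.0 then shift cm [-24.25   5.39   5.97]
pos [ 0.4859 -0.0252  0.1997] rot [-1.799e+02  1.000e-01 -9.000e+01] w 0.0168 t 25.35 -> turn z -22.0 then shift cm [-24.51  -4.08   5.97]
```

```bash
python3 -m crank '[[[0,0,-7.4],[0,0,0],1],[[0,0,-7.3],[0,0,0],1],[[0,0,-7.3],[0,0,0],1],[[0,0,0],[0,0,0],1]]' >/dev/null
python3 -m crank '[[[0,0,0],[-3.05,-0.5,0],1],[[0,0,0],[-3.05,-0.5,0],1],[[0,0,0],[-3.05,-0.5,0],1],[[0,0,0],[-3.05,-0.5,0],1],[[0,0,0],[-3.05,-0.5,0],1],[[0,0,0],[-3.05,-0.5,0],1],[[0,0,0],[-3.05,-0.5,0],1],[[0,0,0],[-3.05,-0.5,0],1]]' >/dev/null
python3 -m crank '[[[0,0,0],[0,0,0],1],[[0,0,0],[0,0,0],1],[[0,0,0],[0,0,0],1]]'
python3 g.py 0.432 0.2173 0.066 -68
```

```text
time_s: 26.85
tcp_pos: [0.431, 0.2152, 0.1977]
eef_rot: [179.9, -0.0, -68.2]
contact_force: [-0.1, -0.2, -2.1]
gripper_width: 0.0169
gripper_force: 40.0
pos [0.431  0.2152 0.1977] rot [179.9  -0.  -68.2] w 0.0169 t 26.85 -> turn z -0.2 then shift cm [-0.16 -0.18 13.17]
```

```bash
python3 -m crank '[[[0,0,-0.2],[-0.1,-0.1,3.5],1],[[0,0,0],[0,0,3.5],1],[[0,0,0],[0,0,3],1],[[0,0,0],[0,0,1.5],1],[[0,0,0],[0,0,1],1],[[0,0,0],[0,0,0.6],1],[[0,0,0],[0,0,0],1],[[0,0,0],[0,0,0],1]]'
python3 -m crank '[[[0,0,0],[0,0,0],0.4],[[0,0,0],[0,0,0],0.4],[[0,0,0],[0,0,0],0.4],[[0,0,0],[0,0,-1],0.4],[[0,0,0],[0,0,-3],0.4],[[0,0,0],[0,0,-4],0.4],[[0,0,0],[0,0,-3],0.1],[[0,0,0],[0,0,0],0.1]]'
python3 g.py 0.544 0.443 0.18 -68
```

```text
time_s: 27.65
tcp_pos: [0.4323, 0.2173, 0.0682]
eef_rot: [-179.9, 0.0, -67.9]
contact_force: [0.5, -0.1, -0.3]
gripper_width: 0.0167
gripper_force: 40.0
time_s: 28.45
tcp_pos: [0.4338, 0.2188, 0.1828]
eef_rot: [-179.5, 0.2, -67.8]
contact_force: [0.3, -0.2, -0.5]
gripper_width: 0.0363
gripper_force: 0.0
pos [0.4338 0.2188 0.1828] rot [-179.5    0.2  -67.8] w 0.0363 t 28.45 -> turn z 0.2 then shift cm [-16.66 -18.61   0.28]
```

```bash
python3 -m crank '[[[0,0,0],[-2.08,-2.32,0],0.1],[[0,0,0],[-2.08,-2.32,0],0.1],[[0,0,0],[-2.08,-2.32,0],0.1],[[0,0,0],[-2.08,-2.32,0],0.1],[[0,0,0],[-2.08,-2.32,0],0.1],[[0,0,0],[-2.08,-2.32,0],0.1],[[0,0,0],[-2.08,-2.32,0],0.1],[[0,0,0],[-2.08,-2.32,0],0.1]]' >/dev/null
python3 -m crank '[[[0,0,5],[0,0,0],0.1],[[0,0,4.7],[0,0,0],0.1],[[0,0,0],[0,0,0],0.1],[[0,0,0],[0,0,0],0.1]]'
python3 cols.py 8
python3 - <<'E'
from h import *
for n in('top','side'):
    d=dict(np.load(f'pics/{n}8.npz'));P=cloud(d);z=P[...,2]
    m=(z>.095)&(z<.112)&(np.hypot(P[...,0]-.544,P[...,1]-.443)<.03); print(n,'pin',m.sum(),P[m].mean(0) if m.any() else '')
    m=(z>.062)&(z<.078)&(P[...,1]>.35)&(P[...,0]>.45)&(P[...,0]<.68)
    q=P[m];print('bar',m.sum(),cv2.minAreaRect(q[:,:2].astype(np.float32)*1000) if m.sum()>20 else '')
    m=(z>.078)&(z<.1)&(np.hypot(P[...,0]-.565,P[...,1]-.348)<.03); print('post',m.sum(),P[m].mean(0) if m.any() else '')
cv2.imwrite('pics/c8.png',cv2.resize(cv2.imread('pics/top8.png')[180:330,180:400],None,fx=3,fy=3))
E
python3 g.py 0.544 0.443 0.1 -77.5
```

```text
time_s: 29.65
tcp_pos: [0.5408, 0.4411, 0.1776]
eef_rot: [180.0, -0.0, -77.4]
contact_force: [-0.1, -0.0, 0.1]
gripper_width: 0.0396
gripper_force: 0.0
top table 57 c 760 92 size 54 17 dir 108.3 zmax 0.029
top cass 333 c 553 268 size 149 19 dir 112.2 zmax 0.058
top cass 341 c 513 251 size 150 20 dir 111.8 zmax 0.058
top cass 250 c 472 237 size 106 20 dir 112.8 zmax 0.058
top cass 260 c 432 219 size 106 22 dir 110.9 zmax 0.058
side table 156 c 760 88 size 59 26 dir 106.5 zmax 0.029
side table 76 c 774 4 size 34 11 dir 89.6 zmax 0.028
side table 83 c 419 84 size 39 20 dir 175.6 zmax 0.024
side cass 93 c 570 222 size 56 20 dir 112.1 zmax 0.058
side cass 231 c 513 248 size 149 19 dir 112.2 zmax 0.058
side cass 202 c 470 235 size 108 21 dir 111.5 zmax 0.058
side cass 105 c 422 244 size 49 18 dir 118.3 zmax 0.057
side cass 70 c 445 181 size 28 19 dir 113.8 zmax 0.058
top pin 2 [0.54289886 0.43642301 0.10817555]
bar 733 ((582.6168823242188, 621.900634765625), (149.01304626464844, 542.9677124023438), 2.3389720916748047)
post 30 [0.56311268 0.34568315 0.08119768]
side pin 0 
bar 675 ((563.7819213867188, 702.48095703125), (135.14883422851562, 699.0463256835938), 7.665998458862305)
post 15 [0.56494898 0.3444325  0.07998361]
pos [0.5409 0.4411 0.1778] rot [-180.     0.   -77.4] w 0.0394 t 29.75 -> turn z 0.1 then shift cm [-0.12 -0.35  7.78]
```

View pics/c8.png

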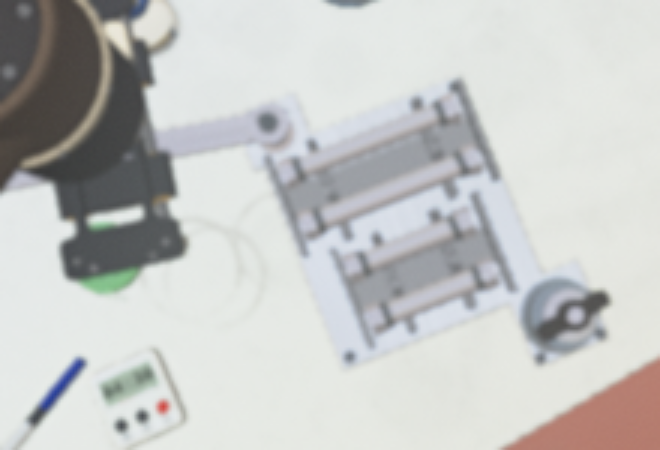

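All four columns lie in their troughs (crop: long at (370,130),(395,190), short at (410,235),(435,290)); the hand is above the pin.

```bash
python3 -m crank '[[[0,0,0],[-0.1,-0.35,2.5],0.1],[[0,0,0],[0,0,2.5],0.1],[[0,0,0],[0,0,1.5],0.1],[[0,0,0],[0,0,1],0.1],[[0,0,0],[0,0,0.2],0.1],[[0,0,0],[0,0,0],0.1],[[0,0,0],[0,0,0],0.1]]'
python3 -m crank '[[[0,0,0],[0,0,0],1],[[0,0,0],[0,0,0],1],[[0,0,0],[0,0,0],1],[[0,0,0],[0,0,0],1],[[0,0,0],[0,0,0],1]]' 20
python3 -m crank '[[[0,0,-3],[0.01,0.52,0],1],[[0,0,-6],[0.055,1.045,0],1],[[0,0,-6],[0.055,1.045,0],1],[[0,0,0],[0,0,0],1],[[0,0,0],[0,0,0],1]]'
```

```text
time_s: 30.45
tcp_pos: [0.5446, 0.4435, 0.1017]
eef_rot: [-179.9, 0.1, -77.5]
contact_force: [-0.1, 0.6, 0.8]
gripper_width: 0.0395
gripper_force: 0.0
time_s: 30.95
tcp_pos: [0.5444, 0.4433, 0.101]
eef_rot: [-180.0, 0.0, -77.5]
contact_force: [0.6, -0.0, 1.9]
gripper_width: 0.0155
gripper_force: 20.0
time_s: 31.45
tcp_pos: [0.5199, 0.4343, 0.101]
eef_rot: [-180.0, -0.0, -62.7]
contact_force: [0.2, 0.2, 2.7]
gripper_width: 0.0156
gripper_force: 20.0
```

```bash
python3 -m crank '[[[0,0,-6],[0.055,1.04,0],1],[[0,0,-6],[0.055,1.04,0],1],[[0,0,-6],[0.055,1.04,0],1],[[0,0,-6],[0.055,1.04,0],1],[[0,0,-6],[0.055,1.04,0],1],[[0,0,-6],[0.055,1.04,0],1],[[0,0,-6],[0.055,1.04,0],1],[[0,0,-6],[0.055,1.04,0],1]]'
python3 -m crank '[[[0,0,0],[0,0,0],1],[[0,0,-6],[0.055,1.04,0],1],[[0,0,-6],[0.055,1.04,0],1],[[0,0,-6],[0.055,1.04,0],1],[[0,0,-6],[0.055,1.04,0],1],[[0,0,0],[0,0,0],1],[[0,0,0],[0,0,0],1]]'
python3 - <<'E'
from h import *
s=r.get_state();d=s['tcp_pos'][:2]-[.5645,.3462];print(np.hypot(*d),np.degrees(np.arctan2(d[1],d[0]))%360,s['eef_rot'])
d=snap('top','top9')
cv2.imwrite('pics/c9.png',cv2.resize(cv2.imread('pics/top9.png')[180:330,180:400],None,fx=3,fy=3))
E
```

```text
time_s: 32.25
tcp_pos: [0.4696, 0.3713, 0.1009]
eef_rot: [-179.9, -0.0, -14.5]
contact_force: [0.3, 0.1, 3.2]
gripper_width: 0.0155
gripper_force: 20.0
time_s: 32.95
tcp_pos: [0.4675, 0.3294, 0.1009]
eef_rot: [180.0, 0.0, 9.1]
contact_force: [-4.4, -1.6, 7.2]
gripper_width: 0.0153
gripper_force: 20.0
0.09842325337335299 189.8389936962913 [1.79971402e+02 4.27615307e-02 9.14626773e+00]
```

View pics/c9.png

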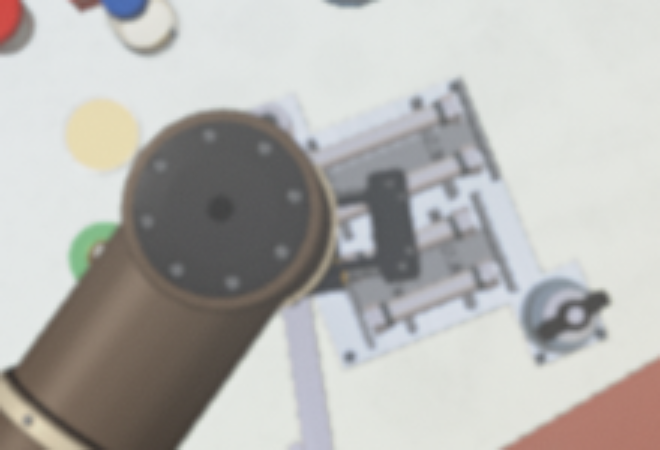

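```bash
python3 -m crank '[[[0,0,-3],[-0.1,0.52,-0.05],1],[[0,0,-6],[0.055,1.045,0],1],[[0,0,-6],[0.055,1.045,0],1],[[0,0,-6],[0.055,1.045,0],1],[[0,0,0],[0,0,0],1],[[0,0,0],[0,0,0],1]]'
python3 -m crank '[[[0,0,-6],[0.055,1.045,0],1],[[0,0,-6],[0.055,1.045,0],1],[[0,0,-6],[0.055,1.045,0],1],[[0,0,0],[0,0,0],1],[[0,0,0],[0,0,0],1]]'
python3 -m crank '[[[0,0,-3],[0.01,0.52,0],1],[[0,0,0],[0,0,0],1]]'
python3 -m crank '[[[0,0,-2],[0.005,0.35,0],1],[[0,0,0],[0,0,0],1]]'
python3 - <<'E'
from h import *
s=r.get_state();d=s['tcp_pos'][:2]-[.5645,.3462];print(np.hypot(*d),np.degrees(np.arctan2(d[1],d[0]))%360,s['eef_rot'])
E
```

```text
time_s: 33.6
tcp_pos: [0.4795, 0.2954, 0.101]
eef_rot: [180.0, -0.0, 30.1]
contact_force: [2.0, -0.3, -0.6]
gripper_width: 0.0153
gripper_force: 20.0
time_s: 34.1
tcp_pos: [0.4989, 0.2713, 0.101]
eef_rot: [180.0, -0.0, 48.2]
contact_force: [2.3, 0.9, -0.6]
gripper_width: 0.0156
gripper_force: 20.0
time_s: 34.3
tcp_pos: [0.5028, 0.268, 0.101]
eef_rot: [180.0, -0.0, 51.3]
contact_force: [2.8, -0.0, -0.2]
gripper_width: 0.0155
gripper_force: 20.0
time_s: 34.5
tcp_pos: [0.5054, 0.2658, 0.101]
eef_rot: [180.0, -0.0, 53.3]
contact_force: [2.9, 1.3, -1.5]
gripper_width: 0.0152
gripper_force: 20.0
0.09975429212625707 233.684237742865 [ 1.79996787e+02 -1.49801952e-02  5.33202288e+01]
```

```bash
for i in 1 2; do python3 -m crank '[[[0,0,-1],[0,0.175,0],1],[[0,0,0],[0,0,0],1]]' | sed -n 2,4p; done
for i in 1 2 3 4; do python3 -m crank '[[[0,0,-1],[0,0.12,0],1],[[0,0,0],[0,0,0],1]]' | sed -n 2,4p; done
```

```text
tcp_pos: [0.5069, 0.2648, 0.101]
eef_rot: [-180.0, -0.0, 54.4]
contact_force: [2.1, 1.9, -2.8]
tcp_pos: [0.5084, 0.2635, 0.101]
eef_rot: [180.0, -0.0, 55.5]
contact_force: [3.0, 2.5, -3.4]
tcp_pos: [0.5095, 0.2628, 0.101]
eef_rot: [180.0, -0.0, 56.5]
contact_force: [3.4, 3.4, -3.7]
tcp_pos: [0.5105, 0.2621, 0.101]
eef_rot: [180.0, -0.0, 57.5]
contact_force: [4.8, 3.5, -5.9]
tcp_pos: [0.5115, 0.2614, 0.1011]
eef_rot: [180.0, -0.0, 58.5]
contact_force: [4.6, 2.2, -4.6]
tcp_pos: [0.5123, 0.2608, 0.101]
eef_rot: [-180.0, -0.0, 59.5]
contact_force: [3.1, 3.7, -4.8]
```

```bash
python3 -m crank '[[[0,0,0],[0.04,0.1,0],1],[[0,0,0],[0,0,0],1]]' | sed -n 2,4p
for i in 1 2 3 4 ; do python3 -m crank '[[[0,0,0],[0,0.1,0],1],[[0,0,0],[0,0,0],1]]' | sed -n 2,4p; done
```

```text
tcp_pos: [0.5124, 0.2608, 0.101]
eef_rot: [-179.9, 0.0, 59.5]
contact_force: [-2.5, 6.9, -1.3]
tcp_pos: [0.5125, 0.2607, 0.101]
eef_rot: [-179.9, 0.0, 59.4]
contact_force: [-7.8, 9.9, 0.7]
tcp_pos: [0.5126, 0.2606, 0.101]
eef_rot: [-179.8, 0.0, 59.5]
contact_force: [-12.7, 11.9, 2.7]
tcp_pos: [0.5127, 0.2606, 0.1009]
eef_rot: [-179.7, 0.0, 59.5]
contact_force: [-15.8, 14.4, 4.5]
tcp_pos: [0.5128, 0.2605, 0.1009]
eef_rot: [-179.7, 0.0, 59.5]
contact_force: [-22.2, 18.1, 6.0]
```

```bash
python3 -m crank '[[[0,0,0],[0,-0.4,0],1],[[0,0,0],[0,0,0],0.6],[[0,0,0],[0,0,0],0.3],[[0,0,0],[0,0,0],0.3],[[0,0,0],[0,0,-2],0.3],[[0,0,0],[0,0,-4],0.3],[[0,0,0],[0,0,-4],0.3],[[0,0,0],[0,0,0],0.3]]'
python3 - <<'E'
from h import *
d=snap('top','top10');P=cloud(d);z=P[...,2]
m=(z>.108)&(z<.135)&(np.hypot(P[...,0]-.418,P[...,1]-.118)<.04)
q=P[m];print(m.sum(),cv2.minAreaRect(q[:,:2].astype(np.float32)*1000),np.percentile(q[:,2],[5,50,95]))
e=snap('side','side10')
a=cv2.imread('pics/top10.png')[240:320,320:400]; b=cv2.imread('pics/side10.png')[260:340,320:420]
cv2.imwrite('pics/c10.png',np.hstack([cv2.resize(a,(380,380),interpolation=3),cv2.resize(b,(400,380),interpolation=3)]))
P=cloud(e);z=P[...,2]
m=(z>.105)&(z<.135)&(np.hypot(P[...,0]-.418,P[...,1]-.118)<.04)
q=P[m];print(m.sum(),cv2.minAreaRect(q[:,:2].astype(np.float32)*1000),np.percentile(q[:,2],[5,50,95]))
E
```

```text
time_s: 37.5
tcp_pos: [0.516, 0.2616, 0.2071]
eef_rot: [179.8, -0.5, 59.5]
contact_force: [0.6, 0.4, -0.6]
gripper_width: 0.0303
gripper_force: 0.0
204 ((417.2525939941406, 116.57969665527344), (23.415727615356445, 56.2830924987793), 18.49871826171875) [0.11928106 0.12623679 0.13170989]
323 ((416.99371337890625, 113.47757720947266), (23.533937454223633, 56.356689453125), 20.978225708007812) [0.10726425 0.12290936 0.12996614]
```

View pics/c10.png

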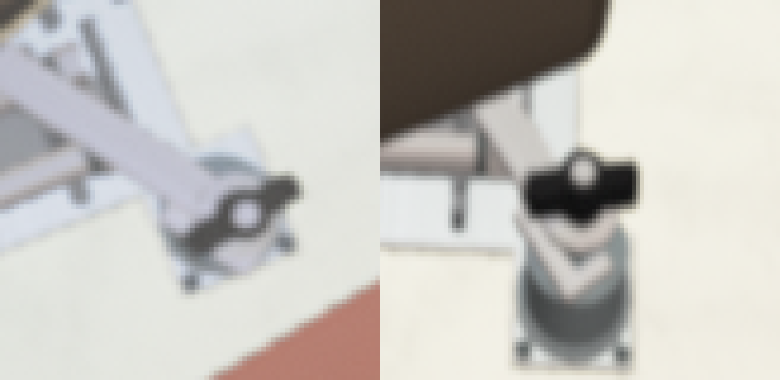

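The bar's forked tip is round the stem under the wing (left crop (215,230)); the wing points at about 109°.

```bash
python3 -m crank '[[[0,0,8],[0,0,0],0.2],[[0,0,8],[0,0,0],0.2],[[0,0,8],[0,0,0],0.2],[[0,0,8],[0,0,0],0.2],[[0,0,8],[0,0,0],0.2],[[0,0,8],[0,0,0],0.2],[[0,0,8],[0,0,0],0.2],[[0,0,8],[0,0,0],0.2]]' >/dev/null
python3 -m crank '[[[0,0,8],[0,0,0],0.2],[[0,0,8],[0,0,0],0.2],[[0,0,8],[0,0,0],0.2],[[0,0,8],[0,0,0],0.2],[[0,0,8],[0,0,0],0.2],[[0,0,8],[0,0,0],0.2],[[0,0,8],[0,0,0],0.2],[[0,0,8],[0,0,0],0.2]]' >/dev/null
python3 -m crank '[[[0,0,2.5],[0,0,0],0.2],[[0,0,0],[0,0,0],0.2],[[0,0,0],[0,0,0],0.2]]'
python3 g.py 0.4175 0.1165 0.17 -71
```

```text
time_s: 39.5
tcp_pos: [0.513, 0.26, 0.2001]
eef_rot: [179.9, -0.0, -71.0]
contact_force: [0.5, -1.1, -0.1]
gripper_width: 0.0351
gripper_force: 0.0
pos [0.513  0.26   0.2001] rot [179.9  -0.  -71. ] w 0.0351 t 39.5 -> turn z 0.0 then shift cm [10.46 13.71  3.01]
```

```bash
python3 -m crank '[[[0,0,0],[2.1,2.74,0],0.2],[[0,0,0],[2.1,2.74,0],0.2],[[0,0,0],[2.1,2.74,0],0.2],[[0,0,0],[2.1,2.74,0],0.2],[[0,0,0],[2.1,2.74,0],0.2],[[0,0,0],[0,0,1.5],0.2],[[0,0,0],[0,0,0],0.2],[[0,0,0],[0,0,0],0.2]]'
python3 g.py 0.4175 0.1165 0.127 -71
```

```text
time_s: 40.3
tcp_pos: [0.4181, 0.1168, 0.1862]
eef_rot: [180.0, -0.0, -71.0]
contact_force: [0.4, -0.1, 0.1]
gripper_width: 0.035
gripper_force: 0.0
pos [0.4181 0.1168 0.1862] rot [180.  -0. -71.] w 0.035 t 40.3 -> turn z 0.0 then shift cm [0.01 0.06 5.92]
```

```bash
python3 -m crank '[[[0,0,0],[0,0,2],0.2],[[0,0,0],[0,0,2],0.2],[[0,0,0],[0,0,1.3],0.2],[[0,0,0],[0,0,0.6],0.2],[[0,0,0],[0,0,0],0.2],[[0,0,0],[0,0,0],0.2]]'
python3 -m crank '[[[0,0,0],[0,0,0],1],[[0,0,0],[0,0,0],1],[[0,0,0],[0,0,0],1],[[0,0,0],[0,0,0],1]]' 15
```

```text
time_s: 40.9
tcp_pos: [0.4184, 0.1172, 0.1276]
eef_rot: [-180.0, -0.0, -71.0]
contact_force: [0.4, -0.4, 0.2]
gripper_width: 0.035
gripper_force: 0.0
time_s: 41.3
tcp_pos: [0.4183, 0.1169, 0.1274]
eef_rot: [-179.9, 0.0, -71.0]
contact_force: [1.7, -0.2, -0.5]
gripper_width: 0.0136
gripper_force: 14.9
```

```bash
cat > kn.py <<'E'
from h import *
import sys
s=r.get_state();ps=np.radians(s['eef_rot'][2])
for n in ('side','top'):
    d=snap(n,n+sys.argv[1]);P=cloud(d);z=P[...,2]
    a=(P[...,0]-.418)*np.cos(ps)+(P[...,1]-.1168)*np.sin(ps);b=(P[...,0]-.418)*np.sin(ps)-(P[...,1]-.1168)*np.cos(ps)
    for sg in (-1,1):
        m=(z>.08)&(z<.14)&(a*sg>.013)&(a*sg<.030)&(abs(b)<.008)
        print(n,sg,m.sum(),np.percentile(z[m],[10,50,90,97]).round(4) if m.sum()>4 else '')
E
python3 kn.py k0
python3 -m crank '[[[0,0,-7],[0,0,0],1],[[0,0,-7],[0,0,0],1],[[0,0,-7],[0,0,0],1],[[0,0,-7],[0,0,0],1],[[0,0,-7],[0,0,0],1],[[0,0,-7],[0,0,0],1],[[0,0,-7],[0,0,0],1],[[0,0,0],[0,0,0],1]]'
python3 -m crank '[[[0,0,0],[0,0,0],0.6],[[0,0,0],[0,0,0],0.5],[[0,0,0],[0,0,0],0.5]]'
python3 kn.py k1
```

```text
side -1 0 
side 1 0 
top -1 0 
top 1 0 
time_s: 42.2
tcp_pos: [0.4175, 0.1161, 0.1272]
eef_rot: [179.9, 0.0, -21.8]
contact_force: [-2.3, -2.7, 5.7]
gripper_width: 0.0141
gripper_force: 15.0
time_s: 42.5
tcp_pos: [0.4179, 0.1168, 0.127]
eef_rot: [-180.0, 0.0, -22.1]
contact_force: [-0.3, -0.1, -0.0]
gripper_width: 0.0215
gripper_force: 0.0
side -1 0 
side 1 0 
top -1 0 
top 1 0
```

Run:
```python
import cv2,numpy as np
b=cv2.imread('pics/sidek1.png')[200:360,280:480];t=cv2.imread('pics/topk1.png')[220:340,310:430]
cv2.imwrite('pics/ck1.png',np.hstack([cv2.resize(b,(475,380),interpolation=3),cv2.resize(t,(320,380),interpolation=3)]))
```

```text
(no output)
```

View pics/ck1.png

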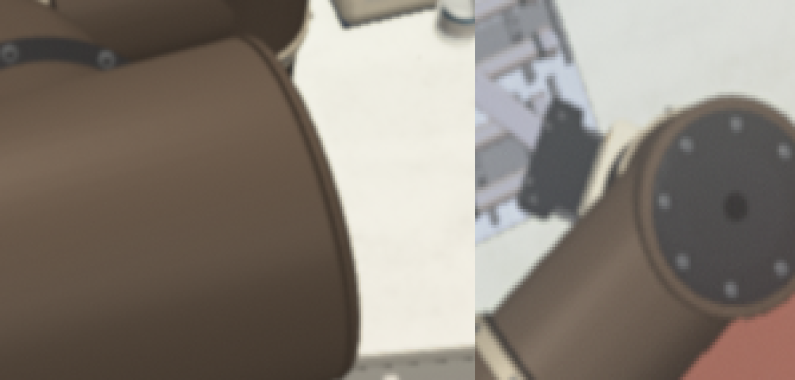

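```bash
python3 -m crank '[[[0,0,0],[0,0,-1.8],0.5],[[0,0,0],[0,0,0],0.5],[[0,0,0],[0,0,0],1],[[0,0,0],[0,0,0],1],[[0,0,0],[0,0,0],1],[[0,0,0],[0,0,0],1]]' 5
python3 -m crank '[[[0,0,0],[0,0,0],0.5],[[0,0,0],[0,0,0],0.5],[[0,0,0],[0,0,1.8],0.5],[[0,0,0],[0,0,0],0.5],[[0,0,0],[0,0,0],1],[[0,0,0],[0,0,0],1],[[0,0,0],[0,0,0],1]]' 15
```

```text
time_s: 43.2
tcp_pos: [0.4175, 0.1162, 0.1447]
eef_rot: [179.9, 0.0, -22.0]
contact_force: [-1.1, -2.1, 3.7]
gripper_width: 0.014
gripper_force: 5.0
time_s: 43.9
tcp_pos: [0.4175, 0.1161, 0.1273]
eef_rot: [179.9, 0.0, -22.0]
contact_force: [0.1, -5.1, -0.7]
gripper_width: 0.0137
gripper_force: 15.0
```

```bash
python3 -m crank '[[[0,0,-6],[0,0,0],1],[[0,0,-6],[0,0,0],1],[[0,0,-6],[0,0,0],1],[[0,0,0],[0,0,0],1],[[0,0,0],[0,0,0],0.5],[[0,0,0],[0,0,0],0.5],[[0,0,0],[0,0,0],0.5]]'
python3 -m crank '[[[0,0,0],[0,0,-1.8],0.5],[[0,0,0],[0,0,0],0.5],[[0,0,0],[0,0,0],1],[[0,0,0],[0,0,0],1],[[0,0,0],[0,0,0],1],[[0,0,0],[0,0,0],1]]' 5
```

```text
time_s: 44.6
tcp_pos: [0.4183, 0.1173, 0.1275]
eef_rot: [-179.9, -0.1, -4.0]
contact_force: [-0.2, -0.2, 1.1]
gripper_width: 0.0218
gripper_force: 0.0
time_s: 45.2
tcp_pos: [0.4177, 0.1166, 0.1447]
eef_rot: [180.0, 0.0, -4.0]
contact_force: [-0.3, 0.7, -0.0]
gripper_width: 0.0009
gripper_force: 0.0
```

```bash
python3 -m crank '[[[0,0,0],[0,0,0],0.5],[[0,0,0],[0,0,0],0.5],[[0,0,0],[0,0,1.3],0.5],[[0,0,0],[0,0,1.3],0.5],[[0,0,0],[0,0,0],0.5],[[0,0,0],[0,0,0],1],[[0,0,0],[0,0,0],1],[[0,0,0],[0,0,0],1]]' 20
python3 -m crank '[[[0,0,8],[0,0,0.06],1],[[0,0,8],[0,0,0.06],1],[[0,0,8],[0,0,0.06],1],[[0,0,8],[0,0,0.06],1],[[0,0,0],[0,0,0],1],[[0,0,0],[0,0,0],1]]'
python3 -c "
from plant import r;print(r.get_state()['moment'])"
```

```text
time_s: 46.0
tcp_pos: [0.4175, 0.1157, 0.1193]
eef_rot: [179.9, 0.0, -4.0]
contact_force: [1.2, -4.8, -1.0]
gripper_width: 0.0142
gripper_force: 20.0
time_s: 46.6
tcp_pos: [0.4178, 0.1163, 0.1171]
eef_rot: [180.0, -0.0, -35.8]
contact_force: [-1.6, -4.2, 6.2]
gripper_width: 0.0141
gripper_force: 20.0
[-1.68447702  0.53881806 -0.18441447]
```

```bash
python3 -m crank '[[[0,0,8],[0,0,0.06],1],[[0,0,8],[0,0,0.06],1],[[0,0,8],[0,0,0.06],1],[[0,0,8],[0,0,0.06],1],[[0,0,8],[0,0,0.06],1],[[0,0,0],[0,0,0],1]]'
python3 -m crank '[[[0,0,8],[0,0,0.06],1],[[0,0,8],[0,0,0.06],1],[[0,0,8],[0,0,0.06],1],[[0,0,8],[0,0,0.06],1],[[0,0,0],[0,0,0],1],[[0,0,0],[0,0,0],1]]'
python3 -c "
from plant import r;print(r.get_state()['moment'])"
```

```text
time_s: 47.2
tcp_pos: [0.4184, 0.1168, 0.1141]
eef_rot: [-179.9, -0.0, -76.0]
contact_force: [1.4, -3.6, 3.7]
gripper_width: 0.0142
gripper_force: 20.0
time_s: 47.8
tcp_pos: [0.419, 0.117, 0.1118]
eef_rot: [-179.9, 0.1, -107.6]
contact_force: [5.2, -6.3, 0.1]
gripper_width: 0.014
gripper_force: 20.0
[-1.931726   -2.07719166 -0.0442644 ]
```

Turned 104° so far; now in small steps while watching the moment.

```bash
q(){ python3 -c "
from plant import r;s=r.get_state();print(s['moment'].round(2),s['eef_rot'].round(1),s['tcp_pos'].round(4),s['contact_force'].round(1),s['gripper_width'].round(4))"; }
for i in 1 2 3 4 5; do python3 -m crank '[[[0,0,4],[0,0,0.03],1],[[0,0,4],[0,0,0.03],1],[[0,0,0],[0,0,0],1]]' >/dev/null; q; done
```

```text
Traceback (most recent call last):
AttributeError: 'float' object has no attribute 'round'
Traceback (most recent call last):
AttributeError: 'float' object has no attribute 'round'
Traceback (most recent call last):
AttributeError: 'float' object has no attribute 'round'
Traceback (most recent call last):
AttributeError: 'float' object has no attribute 'round'
Traceback (most recent call last):
AttributeError: 'float' object has no attribute 'round'
```

```bash
cat > q.py <<'E'
from plant import r
s=r.get_state();print(s['moment'].round(2),s['eef_rot'].round(1),s['tcp_pos'].round(4),s['contact_force'].round(1),round(s['gripper_width'],4),s['time_s'])
E
python3 q.py
python3 -m crank '[[[0,0,2],[0,0,0],1],[[0,0,0],[0,0,0],1]]' >/dev/null; python3 q.py
```

```text
[-3.88 -1.9   0.02] [-1.799e+02  1.000e-01 -1.477e+02] [0.4197 0.1165 0.1099] [  5.1 -10.4  13.3] 0.0135 49.3
[-3.97 -2.06 -0.01] [-1.799e+02  1.000e-01 -1.496e+02] [0.4197 0.1165 0.1099] [  5.1 -10.   12. ] 0.0136 49.5
```

```bash
for i in 1 2 3 4; do python3 -m crank '[[[0,0,3],[0,0,0],1],[[0,0,0],[0,0,0],1]]' >/dev/null; python3 q.py; done
```

```text
[-4.1  -2.29  0.05] [-179.9    0.2 -152.6] [0.4197 0.1164 0.1098] [  5.6 -11.   12.7] 0.0139 49.7
[-4.26 -2.5  -0.01] [-179.9    0.2 -155.6] [0.4197 0.1164 0.1098] [  6.6 -11.5  12.4] 0.0139 49.9
[-4.29 -2.39 -0.05] [-179.9    0.2 -158.6] [0.4197 0.1163 0.1098] [  5.  -12.2  12.4] 0.0137 50.1
[-4.45 -2.41  0.01] [-179.9    0.2 -161.6] [0.4198 0.1163 0.1099] [  5.9 -13.3  12.1] 0.0141 50.3
```

```bash
python3 -m crank '[[[0,0,0],[0,0,0],0.6],[[0,0,0],[0,0,0],0.4],[[0,0,0],[0,0,0],0.3],[[0,0,0],[0,0,-3],0.3],[[0,0,0],[0,0,-3],0.3],[[0,0,0],[0,0,-4],0.3],[[0,0,0],[0,0,0],0.3]]'
python3 -m crank '[[[0,0,0],[4,0,0],0.3],[[0,0,0],[4,0,0],0.3],[[0,0,0],[4,0,0],0.3],[[0,0,0],[4,0,0],0.3],[[0,0,0],[4,0,0],0.3],[[0,0,0],[4,0,0],0.3],[[0,0,0],[4,0,0],0.3],[[0,0,0],[0,0,0],0.3]]'
```

```text
time_s: 51.0
tcp_pos: [0.4202, 0.1186, 0.213]
eef_rot: [179.9, 0.5, -161.8]
contact_force: [0.2, 0.3, 0.1]
gripper_width: 0.0305
gripper_force: 0.0
time_s: 51.8
tcp_pos: [0.1921, 0.053, 0.2143]
eef_rot: [179.4, 0.0, -158.7]
contact_force: [0.2, 0.8, 0.3]
gripper_width: 0.0306
gripper_force: 0.0
```

```bash
cat > wing.py <<'E'
from h import *
import sys
for n in ('top','side'):
    d=snap(n,n+sys.argv[1]);P=cloud(d);z=P[...,2];dark=d['color'].max(-1)<110
    near=np.hypot(P[...,0]-.418,P[...,1]-.117)<.042
    m=(z>.09)&(z<.135)&near&dark
    q=P[m];print(n,m.sum(),cv2.minAreaRect(q[:,:2].astype(np.float32)*1000) if m.sum()>9 else '',np.percentile(q[:,2],[5,50,95]) if m.sum() else '')
a=cv2.imread(f'pics/top{sys.argv[1]}.png')[235:325,310:400]; b=cv2.imread(f'pics/side{sys.argv[1]}.png')[250:340,310:420]
cv2.imwrite(f'pics/c{sys.argv[1]}.png',np.hstack([cv2.resize(a,(380,380),interpolation=3),cv2.resize(b,(400,380),interpolation=3)]))
E
python3 wing.py w1
```

```text
top 140 ((418.47259521484375, 116.74276733398438), (53.188079833984375, 22.253559112548828), 27.60334587097168) [0.1049995  0.10887116 0.113856  ]
side 0
```

View pics/cw1.png

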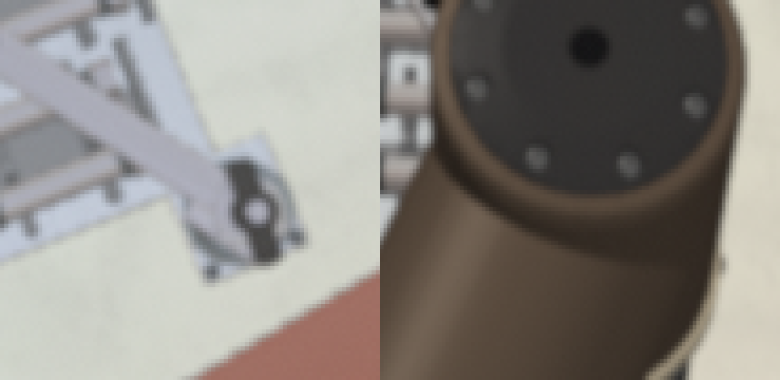

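Run:
```python
from h import *
for f,h in (('top10',.125),('topw1',.108)):
    d=dict(np.load(f'pics/{f}.npz'));c=d['color'];P=cloud(d)
    g=c.max(-1)<95
    near=np.hypot(P[...,0]-.418,P[...,1]-.117)<.045
    m=g&near&(P[...,2]>.09)
    v,u=np.where(m);q=np.array([ray(d,a,b,h)[:2] for a,b in zip(u,v)])*1000
    print(f,len(q),q.mean(0).round(1)); e=q-q.mean(0);w,V=np.linalg.eigh(e.T@e);print(np.degrees(np.arctan2(V[1,1],V[0,1]))%180,np.sqrt(w/len(q)))
    print(cv2.minAreaRect(q.astype(np.float32)), np.percentile(P[m][:,2],[10,50,90]))
```

```text
top10 76 [417.3 118.8]
120.90041525394786 [ 3.02418521 17.79290563]
((419.2898254394531, 118.07661437988281), (12.810514450073242, 53.161293029785156), 31.45909309387207) [0.1219809  0.12571323 0.12870451]
topw1 108 [417.9 117.2]
16.758652834771 [ 4.26693306 16.11236424]
((417.97418212890625, 116.21862030029297), (50.789207458496094, 19.057239532470703), 9.108807563781738) [0.10596055 0.10895329 0.11210675]
```

```bash
python3 -m crank '[[[0,0,0],[-4,0,0],0.3],[[0,0,0],[-4,0,0],0.3],[[0,0,0],[-4,0,0],0.3],[[0,0,0],[-4,0,0],0.3],[[0,0,0],[-4,0,0],0.3],[[0,0,0],[-3.5,0,0],0.3],[[0,0,0],[0,0,0],0.3],[[0,0,0],[0,0,0],0.3]]'
python3 g.py 0.418 0.1168 0.16 -163
```

```text
time_s: 52.7
tcp_pos: [0.3812, 0.1217, 0.2145]
eef_rot: [-179.9, -0.5, -160.1]
contact_force: [-0.4, -0.9, 0.0]
gripper_width: 0.0308
gripper_force: 0.0
pos [0.3812 0.1217 0.2145] rot [-179.9   -0.5 -160.1] w 0.0308 t 52.7 -> turn z 2.9 then shift cm [-3.38 -1.55  5.45]
```

```bash
python3 -m crank '[[[0,0,2.9],[0,0,0],0.3],[[0,0,0],[-1.7,-0.8,1],0.3],[[0,0,0],[-1.7,-0.8,1.5],0.3],[[0,0,0],[0,0,1.5],0.3],[[0,0,0],[0,0,0],0.3],[[0,0,0],[0,0,0],0.3]]' >/dev/null
python3 g.py 0.418 0.1168 0.111 -163
```

```text
pos [0.4163 0.1182 0.1771] rot [ 180.    -0.2 -162.7] w 0.031 t 53.3 -> turn z 0.3 then shift cm [-0.12 -0.19  6.61]
```

```bash
python3 -m crank '[[[0,0,0],[-0.1,-0.2,2],0.3],[[0,0,0],[0,0,2],0.3],[[0,0,0],[0,0,1.5],0.3],[[0,0,0],[0,0,0.9],0.3],[[0,0,0],[0,0,0.2],0.3],[[0,0,0],[0,0,0],0.3]]' >/dev/null; python3 q.py
python3 -m crank '[[[0,0,0],[0,0,0],1],[[0,0,0],[0,0,0],1],[[0,0,0],[0,0,0],1],[[0,0,0],[0,0,0],1]]' 40 >/dev/null; python3 q.py
for i in 1 2 3 4; do python3 -m crank '[[[0,0,3],[0,0,0],1],[[0,0,0],[0,0,0],1]]' >/dev/null; python3 q.py; done
```

```text
[ 0.06 -0.18 -0.05] [ 1.799e+02 -1.000e-01 -1.626e+02] [0.418  0.1183 0.112 ] [-0.2 -0.9 -0.2] 0.0307 53.9
[-5.63 -4.02  0.01] [-1.799e+02 -1.000e-01 -1.625e+02] [0.4186 0.1163 0.1123] [  9.9 -16.    0.7] 0.0137 54.3
[-5.57 -4.01  0.03] [-1.799e+02 -1.000e-01 -1.656e+02] [0.4187 0.1163 0.1123] [ 10.7 -15.6   0.5] 0.0136 54.5
[-5.69 -3.97 -0.01] [-1.799e+02 -1.000e-01 -1.686e+02] [0.4187 0.1163 0.1123] [ 10.5 -15.7   1.1] 0.0139 54.7
[-5.57 -4.02 -0.01] [-1.799e+02 -1.000e-01 -1.716e+02] [0.4187 0.1163 0.1123] [ 10.2 -16.1   0.3] 0.0133 54.9
[-5.63 -4.02 -0.03] [-1.799e+02 -1.000e-01 -1.746e+02] [0.4187 0.1162 0.1123] [ 10.8 -15.8   1.1] 0.0134 55.1
```

```bash
python3 -m crank '[[[0,0,0],[0,0,0],0.6],[[0,0,0],[0,0,0],0.4],[[0,0,0],[0,0,0],0.3],[[0,0,0],[0,0,-3],0.3],[[0,0,0],[0,0,-3],0.3],[[0,0,0],[0,0,-4],0.3],[[0,0,0],[0,0,0],0.3]]' >/dev/null
python3 -m crank '[[[0,0,0],[-3.5,2.5,0],0.3],[[0,0,0],[-3.5,2.5,0],0.3],[[0,0,0],[-3.5,2.5,0],0.3],[[0,0,0],[-3.5,2.5,0],0.3],[[0,0,0],[-3.5,2.5,0],0.3],[[0,0,0],[-3.5,2.5,0],0.3],[[0,0,0],[0,0,0],0.3],[[0,0,0],[0,0,0],0.3]]'
python3 wing.py w2
python3 - <<'E'
from h import *
for f in ('topw1','topw2','sidew2'):
    d=dict(np.load(f'pics/{f}.npz'));P=cloud(d);z=P[...,2]
    near=np.hypot(P[...,0]-.418,P[...,1]-.117)<.04
    m=near&(z>.095)&(z<.118);q=P[m][:,:2]*1000
    if len(q)<20: continue
    e=q-q.mean(0);w,V=np.linalg.eigh(e.T@e);print(f,len(q),q.mean(0),'angle',np.degrees(np.arctan2(V[1,1],V[0,1]))%180,np.sqrt(w/len(q)),np.percentile(z[m],[5,50,95]))
    m=near&(z>.06)&(z<.092);print('below',np.percentile(z[m],[5,25,50,75,95]))
E
```

```text
time_s: 56.6
tcp_pos: [0.6129, 0.2879, 0.2093]
eef_rot: [180.0, -0.3, -174.6]
contact_force: [-1.1, 0.1, 0.6]
gripper_width: 0.031
gripper_force: 0.0
top 118 ((418.69049072265625, 117.62763977050781), (20.23335075378418, 51.201416015625), 85.33245086669922) [0.10519714 0.10887295 0.1140846 ]
side 178 ((414.9692077636719, 113.06281280517578), (55.255577087402344, 20.103715896606445), 14.754658699035645) [0.09513188 0.10660498 0.11180073]
topw1 194 [417.37664942 116.80393576] angle 16.957951722750778 [ 5.16518182 15.21847848] [0.10324341 0.10900975 0.11442289]
below [0.06253414 0.07073682 0.07296365 0.07917494 0.08361346]
topw2 198 [417.31854425 117.04673403] angle 4.714190200736056 [ 5.28358696 15.04923096] [0.10399121 0.10913759 0.11409704]
below [0.06203467 0.07105582 0.07361123 0.07893549 0.08264052]
sidew2 234 [413.9577797  113.07580924] angle 5.662548321729872 [ 5.35623225 15.80554528] [0.09836304 0.1074252  0.11278927]
below [0.06185007 0.06955708 0.07243296 0.07778522 0.0839553 ]
```

View pics/cw2.png

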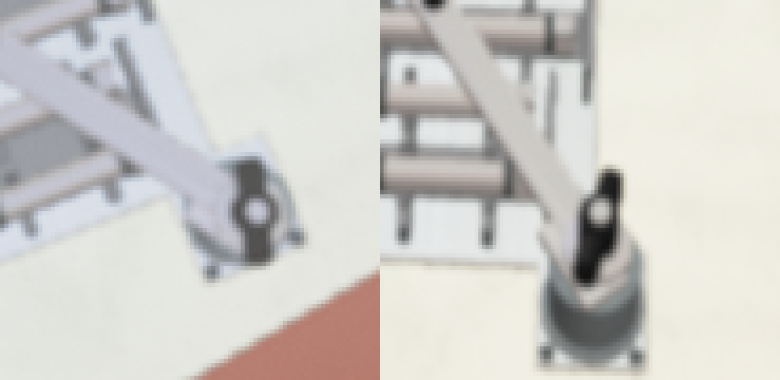

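```bash
python3 -m crank '[[[0,0,0],[3.5,-2.5,0],0.3],[[0,0,0],[3.5,-2.5,0],0.3],[[0,0,0],[3.5,-2.5,0],0.3],[[0,0,0],[3.5,-2.5,0],0.3],[[0,0,0],[3.5,-2.5,0],0.3],[[0,0,0],[3.5,-2.5,0],0.3],[[0,0,0],[0,0,0],0.3],[[0,0,0],[0,0,0],0.3]]' >/dev/null
python3 g.py 0.419 0.1155 0.111 -174.6
```

```text
pos [0.4172 0.1173 0.2128] rot [ 179.8    0.  -174.6] w 0.0307 t 57.5 -> turn z 0.0 then shift cm [-0.16 -0.2  10.18]
```

```bash
python3 -m crank '[[[0,0,0],[-0.2,-0.2,3],0.3],[[0,0,0],[0,0,3],0.3],[[0,0,0],[0,0,2],0.3],[[0,0,0],[0,0,1.5],0.3],[[0,0,0],[0,0,0.7],0.3],[[0,0,0],[0,0,0],0.3],[[0,0,0],[0,0,0],0.3]]' >/dev/null; python3 q.py
python3 -m crank '[[[0,0,0],[0,0,0],1],[[0,0,0],[0,0,0],1],[[0,0,0],[0,0,0],1],[[0,0,0],[0,0,0],1]]' 30 >/dev/null; python3 q.py
for i in 1 2 3 4 5 6; do python3 -m crank '[[[0,0,4],[0,0,0],1]]' >/dev/null; python3 q.py; done
```

```text
[ 0.05 -0.21 -0.03] [ 1.799e+02 -1.000e-01 -1.746e+02] [0.4205 0.1168 0.1101] [ 0.1 -0.   0.8] 0.0309 58.2
[-2.02 -1.08 -0.  ] [-1.800e+02 -1.000e-01 -1.746e+02] [0.4203 0.1158 0.1101] [ 1.8 -6.   1.7] 0.0137 58.6
[-2.2  -1.26  0.01] [-1.800e+02 -1.000e-01 -1.786e+02] [0.4203 0.1157 0.1101] [ 3.3 -5.7  2.4] 0.0139 58.7
[-2.39 -1.24  0.04] [-1.800e+02 -1.000e-01  1.773e+02] [0.4202 0.1156 0.1101] [ 3.1 -6.5  3. ] 0.0136 58.8
[-2.54 -1.36  0.05] [-1.800e+02 -1.000e-01  1.733e+02] [0.4203 0.1156 0.1101] [ 3.1 -7.2  1.9] 0.0142 58.9
[-2.67 -1.48  0.05] [-1.799e+02 -1.000e-01  1.693e+02] [0.4202 0.1155 0.1101] [ 3.3 -7.5  2.6] 0.0137 59.0
[-2.79 -1.4   0.04] [-1.799e+02 -1.000e-01  1.653e+02] [0.4202 0.1154 0.1101] [ 2.2 -6.9  3.4] 0.0141 59.1
[-2.94 -1.49  0.06] [-1.799e+02 -1.000e-01  1.613e+02] [0.4202 0.1153 0.1101] [ 3.5 -8.2  3.8] 0.014 59.2
```

```bash
for i in 1 2 3 4 5 6; do python3 -m crank '[[[0,0,4],[0,0,0],1]]' >/dev/null; python3 q.py; done; python3 -c "
from plant import r;print(r.get_state()['joints'].round(1),r.get_state()['joint_torque'].round(2))"
```

```text
[-3.06 -1.4   0.01] [-1.799e+02 -1.000e-01  1.573e+02] [0.4201 0.1152 0.1101] [ 3.1 -9.2  3.1] 0.0139 59.3
[-3.21 -1.41  0.06] [-1.799e+02 -1.000e-01  1.533e+02] [0.4201 0.1152 0.1101] [ 4.  -8.9  4. ] 0.0136 59.4
[-2.56 -0.61  0.84] [-1.799e+02 -1.000e-01  1.493e+02] [0.42   0.1151 0.1101] [ 1.4 -6.6  3.6] 0.0146 59.5
[-2.53 -0.39  0.92] [-1.799e+02 -1.000e-01  1.454e+02] [0.42   0.1152 0.1101] [ 0.3 -7.3  4.8] 0.015 59.6
[-3.07 -1.11  1.09] [-1.798e+02 -1.000e-01  1.414e+02] [0.42   0.1152 0.1101] [ 2.7 -7.6  3.8] 0.0162 59.7
[-1.57  0.28  0.75] [-179.9   -0.2  137.5] [0.4203 0.1149 0.1101] [-1.  -2.9  5.7] 0.0177 59.8
[  41.3    6.7  -39.1   -0.2  -44.3 -173.7] [  0.86 -29.57  22.24   3.39   1.29  -0.24]
```

```bash
python3 -m crank '[[[0,0,-6],[0,0,0],1],[[0,0,-6],[0,0,0],1],[[0,0,0],[0,0,0],0.6],[[0,0,0],[0,0,0],0.6],[[0,0,0],[0,0,0],1],[[0,0,0],[0,0,0],1],[[0,0,0],[0,0,0],1]]' 15 >/dev/null; python3 q.py
for i in 1 2 3 4 5 6; do python3 -m crank '[[[0,0,-6],[0,0,0],1],[[0,0,-6],[0,0,0],1],[[0,0,0],[0,0,0],1]]' >/dev/null; python3 q.py; done; python3 -c "
from plant import r;print(r.get_state()['joints'].round(1))"
```

```text
[-1.68  0.92  0.18] [-179.9   -0.3  149.4] [0.4199 0.1151 0.1095] [-2.2 -4.4  5. ] 0.0144 60.5
[-1.42  1.14 -0.01] [-180.    -0.3  161.6] [0.4198 0.1152 0.1095] [-2.9 -4.   4.9] 0.014 60.8
[-1.16  1.11  0.11] [180.   -0.3 173.6] [0.4199 0.1154 0.1095] [-4.1 -3.8  4.5] 0.0136 61.1
[-1.03  1.43  0.02] [ 179.9   -0.3 -174.5] [0.4199 0.1155 0.1095] [-5.1 -3.4  5. ] 0.0138 61.4
[-0.63  1.78 -0.02] [ 179.8   -0.2 -162.7] [0.4199 0.1156 0.1094] [-5.1 -2.5  5.3] 0.0138 61.7
[-0.58  1.66  0.09] [ 179.8   -0.2 -150.7] [0.4199 0.1157 0.1094] [-5.1 -1.5  3.4] 0.0143 62.0
[-0.19  2.2   0.02] [ 1.797e+02 -1.000e-01 -1.387e+02] [0.4199 0.1159 0.1094] [-6.2  0.4  5.6] 0.0142 62.3
[ 41.3   6.8 -39.1  -0.4 -44.2 -89.7]
```

```bash
for i in 1 2 3 4 5 6; do python3 -m crank '[[[0,0,-6],[0,0,0],1],[[0,0,0],[0,0,0],1]]' >/dev/null; python3 q.py; done
```

```text
[0.   2.4  0.01] [ 1.797e+02 -1.000e-01 -1.327e+02] [0.4198 0.1159 0.1094] [-7.   0.8  6. ] 0.0137 62.5
[ 0.07  2.63 -0.03] [ 1.797e+02 -1.000e-01 -1.267e+02] [0.4198 0.116  0.1095] [-6.5  0.3  8.6] 0.0138 62.7
[ 0.46  3.46 -0.07] [ 179.7   -0.  -120.7] [0.4199 0.1161 0.1099] [-10.2   1.   12. ] 0.0143 62.9
[ 0.88  4.18 -0.16] [ 179.7    0.  -114.7] [0.4199 0.1163 0.1101] [-11.7   2.2  14.8] 0.0138 63.1
[ 1.2   4.75 -0.11] [ 1.797e+02  1.000e-01 -1.087e+02] [0.4199 0.1165 0.1102] [-13.2   2.   16.4] 0.0139 63.3
[ 1.29  5.29 -0.09] [ 1.797e+02  1.000e-01 -1.027e+02] [0.4198 0.1166 0.1103] [-14.6   4.1  18.9] 0.0142 63.5
```

```bash
python3 -m crank '[[[0,0,8],[0,0,0],1],[[0,0,8],[0,0,0],1],[[0,0,8],[0,0,0],1],[[0,0,8],[0,0,0],1],[[0,0,7.5],[0,0,0],1],[[0,0,0],[0,0,0],1],[[0,0,0],[0,0,0],1]]' >/dev/null; python3 q.py
python3 -m crank '[[[0,0,0],[0,0,0],0.6],[[0,0,0],[0,0,0],0.4],[[0,0,0],[0,0,0],0.3],[[0,0,0],[0,0,-3],0.3],[[0,0,0],[0,0,-3],0.3],[[0,0,0],[0,0,-4],0.3],[[0,0,0],[0,0,0],0.3]]' >/dev/null;python3 q.py
python3 g.py 0.60 0.10 0.22 -142
```

```text
[ 0.44  1.01 -0.03] [ 1.797e+02 -1.000e-01 -1.420e+02] [0.4201 0.116  0.1091] [-3.7  1.1 -3.7] 0.014 64.2
[ 0.09 -0.17  0.02] [ 179.9    0.5 -142. ] [0.4237 0.1172 0.2148] [ 0.1  0.4 -1.5] 0.0307 64.9
pos [0.4237 0.1172 0.2148] rot [ 179.9    0.5 -142. ] w 0.0307 t 64.9 -> turn z 0.0 then shift cm [-12.83 -12.21  -0.52]
```

```bash
python3 -m crank '[[[0,0,0],[-2.6,-2.6,0],0.3],[[0,0,0],[-2.6,-2.6,0],0.3],[[0,0,0],[-2.6,-2.6,0],0.3],[[0,0,0],[-2.6,-2.6,0],0.3],[[0,0,0],[-2.6,-2.6,0],0.3],[[0,0,0],[-2.6,-2.6,0],0.3],[[0,0,0],[0,0,0],0.3],[[0,0,0],[0,0,0],0.3]]' 
python3 cols.py w3; python3 wing.py w4
python3 - <<'E'
from h import *
for f in ('top10','topw2','topw4','sidew2','sidew4'):
    d=dict(np.load(f'pics/{f}.npz'));P=cloud(d);z=P[...,2]
    near=np.hypot(P[...,0]-.418,P[...,1]-.117)<.04
    m=near&(z>.095)&(z<.135);q=P[m][:,:2]*1000
    if len(q)<20: continue
    e=q-q.mean(0);w,V=np.linalg.eigh(e.T@e);print(f,len(q),'angle',np.degrees(np.arctan2(V[1,1],V[0,1]))%180,np.percentile(z[m],[5,50,95]))
d=dict(np.load('pics/topw4.npz'));P=cloud(d);z=P[...,2]
m=(z>.066)&(z<.077)&(P[...,0]>.43)&(P[...,0]<.57)&(P[...,1]<.36)&(P[...,1]>.13);q=P[m][:,:2]*1000
print('bar',m.sum(),cv2.minAreaRect(q.astype(np.float32)),np.median(z[m]))
im=cv2.imread('pics/topw4.png')[190:320,240:420];cv2.imwrite('pics/cf.png',cv2.resize(im,(790,570),interpolation=3))
E
```

```text
time_s: 65.7
tcp_pos: [0.6402, 0.0882, 0.2073]
eef_rot: [179.8, -0.2, -142.1]
contact_force: [0.1, 0.5, 0.8]
gripper_width: 0.0306
gripper_force: 0.0
top cass 60 c 530 327 size 23 17 dir 103.7 zmax 0.059
top cass 99 c 494 302 size 42 20 dir 118.1 zmax 0.058
side table 155 c 762 87 size 62 22 dir 107.8 zmax 0.029
side table 79 c 775 2 size 34 9 dir 88.7 zmax 0.028
side table 82 c 420 82 size 42 21 dir 174.5 zmax 0.025
side cass 98 c 494 291 size 57 17 dir 109.4 zmax 0.057
side cass 107 c 527 208 size 64 20 dir 117.3 zmax 0.058
side cass 127 c 463 251 size 68 19 dir 110.0 zmax 0.057
side cass 178 c 428 219 size 98 20 dir 110.4 zmax 0.058
top 0  
side 189 ((415.6980285644531, 113.76860046386719), (56.351688385009766, 19.480995178222656), 32.61579513549805) [0.09378593 0.10661836 0.11195072]
top10 286 angle 121.25947684696146 [0.09608812 0.12428958 0.13123789]
topw2 198 angle 4.714190200736056 [0.10399121 0.10913759 0.11409704]
sidew2 235 angle 5.64650700228097 [0.09838817 0.1074689  0.11290512]
sidew4 232 angle 38.075679268647406 [0.09814994 0.10744773 0.11312001]
bar 89 ((544.2883911132812, 324.4747314453125), (78.61465454101562, 16.99234962463379), 61.479557037353516) 0.07192481674556861
```

View pics/cf.png

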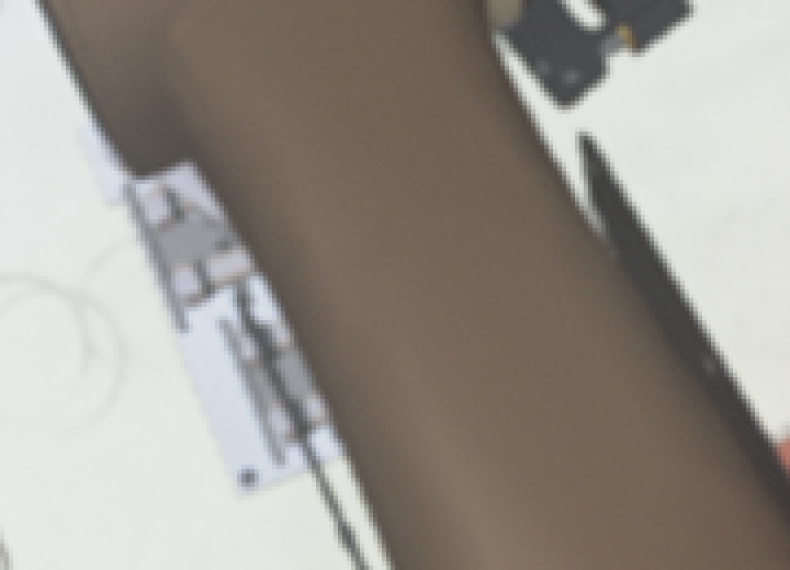

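The top view is blocked by the arm. I'll check the side view.

Run:
```python
import cv2
im=cv2.imread('pics/sidew4.png')[190:350,260:420];cv2.imwrite('pics/cg.png',cv2.resize(im,(600,600),interpolation=3))
```

```text
(no output)
```

View pics/cg.png

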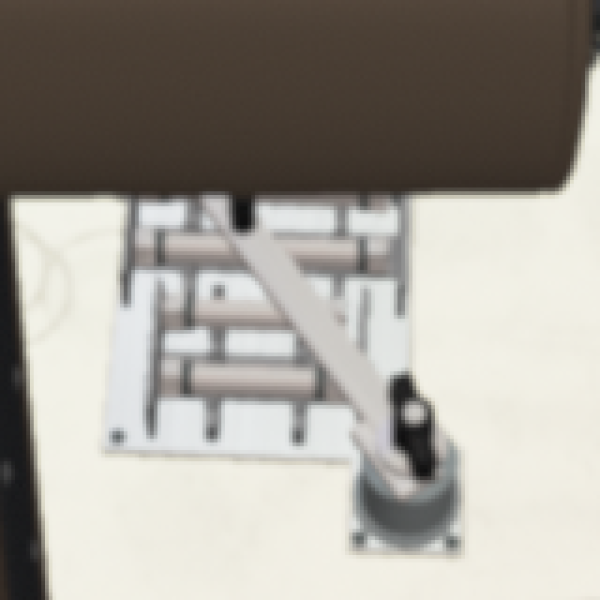

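The side view shows the bar crossing all the seated columns, its fork round the stem, and the knob down on the bar (410,430). Handing in.

```bash
python3 -c "
from plant import r;print(r.close_job())"
```

```text
the job is handed in; nothing more can be done
None
```

I handed the job in: four columns are in their troughs, the bar is against its stop with its tip round the stem, and the knob was dropped into its thread and turned down about 17 mm onto the bar, but never felt tight there (it spun on freely to a hard stop, so I set it back to an estimated 2.85 rad); bystanders were not rechecked.

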